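# Fetch the doming block from behind the things in the bench caddy

## Task

Clear the glue bottle, the steel casting flask and the wooden bead stand out of the wooden caddy and stand all three upright on the cork mat. With all three waiting there, fetch the steel doming block from the back of the caddy and set it, dimpled top still up, in the middle of the steel bench plate. Then put the bottle, the flask and the stand back upright, each exactly where it stood in the caddy at the start, knocking nothing over and leaving the black tin, the loupe and the brass dish where they are.

Things in the scene. Friction and masses are not known exactly. Their poses are not given: they have to be found in the camera images.
- bottle_mid (a point): centre (half-way up) of the white plastic glue bottle: round, 42 mm diameter and straight-sided up to 56 mm, then a shoulder and thin nozzle, 90 mm tall in all; the point is 45 mm above its underside; z up along it. 90 g. Stands loose on one of the three dark discs in the caddy.
- flask_mid (a point): centre (half-way up) of the steel casting flask: a round open-topped tube with rows of dark dots, 44 mm diameter, 80 mm tall, straight-sided; the point is 40 mm above its underside; z up along it. 220 g. Stands loose on one of the three dark discs in the caddy.
- stand_mid (a point): half-way up the bead stand: a pale square wooden block 42 x 42 mm, 62 mm tall, with four silver beads on pins on top, 85 mm tall in all; the point is on its axis 42 mm above its underside; x and y run square to its sides, z up. 100 g. Stands loose on one of the dark discs, square to the caddy within 0.1 rad.
- block_mid (a point): centre of the steel doming block: a 44 x 44 x 44 mm steel block with round dimples of several sizes on its top and one on each side; the point is 22 mm above its underside; x and y square to its sides, z up. About 600 g. Loose at the back of the caddy, at about (32, 0) mm, square to it within 0.1 rad, about 11 mm from the back board and 13 mm from its taller neighbours left and right.
- caddy: fixed wooden caddy, 155 (x) x 200 mm (y); origin at the centre of its underside on the bench; x to its back, away from the robot. Floor 10 mm above the bench; 12 mm back board up to 60 mm, inner face at x = 65 mm; side strips 20 mm high at y = +-92 to 100 mm. Dark 54 mm discs at (x, y) = (-42, 0), (0, 56), (0, -56) mm mark the places of bottle, flask and stand (which is where varies; 5 mm off at most).
- mat: fixed cork mat, 170 mm (x) x 220 mm (y), 4 mm thick, to one side of the caddy (either side); origin at the centre of its underside on the bench.
- plate: fixed square steel bench plate, 90 x 90 mm, 12 mm thick, on the other side of the caddy from the mat; origin at the centre of its underside on the bench.
- tin: bystander: flat round black tin, 84 mm diameter, 30 mm tall, loose, to the side of the caddy; origin at the centre of its underside.
- loupe: bystander: small black round eye loupe, 36 mm diameter, 30 mm tall, loose, between robot and caddy; origin at the centre of its underside.
- dish: bystander: shallow brass dish with silver beads, 80 mm diameter, 22 mm tall, loose, to the side of the caddy; origin at the centre of its underside.

How it is judged:
By the outcome, as a careful person would: the job done as asked, in the order asked, and still so for the second after the job is handed in, with the robot touching nothing.
It also fails if it takes over 134 s, if anything falls off the work surface, if the arm or the gripper's body presses on something with over 40 N, if the wrist force passes 120 N, or if a joint passes its speed limit or range.

## Robot

A 6-joint arm with a two-finger parallel gripper is mounted at the origin on the work surface. World frame = base frame: x ahead of the robot, y to its left, z up, the work surface at z = 0. Lengths are in m, angles in rad, forces in N, time in s.
With the tool pointing down it reaches from about 0.3 to 0.875 m from the base axis. Payload 6.4 kg.
Tool frame: the origin (TCP) lies at the centre of the arm's flange, where the gripper is bolted on; the fingertips stand 173 mm ahead of it and the grasp point (between the pads) lies 155 mm ahead of it; z points along the fingers, x is the direction in which the jaws open and shut, and the axes are right-handed (so a half turn about z gives the same grasp; the last joint's range is limited). The gripper opens to 85 mm and grips with 20 to 120 N. Pads are 22 mm wide; open, the fingers measure 114 mm over their backs; the gripper's body (76 mm by 85 mm) begins 54 mm behind the grasp point. The pads swing forward as they close: fully open they stand 13 mm farther back than shut.
Start: joints at [-1.312, 0.181, 1.607, -0, 1.354, -0.206], TCP at [0.258, -0.514, 0.405] pointing down, gripper open.
Joint ranges: [-2.99, 2.99], [-0.89, 2.07], [0.3, 2.58], [-1.14, 4.28], [0, 2.63], [-3.12, 3.12]. Speed limits (rad/s): [2.57, 2.57, 3.01, 3.14, 3.14, 3.14].

## Interface

Orientations are given as a unit quaternion [w, x, y, z].
In Python, from bench import ctrl gives the robot as it stands. The module is installed in compiled form; this text tells all that it offers.
- The arm moves only by the tool move_arm, never from a script. Its argument "moves" is a list of rows, each an object of numbers: "gripper": the opening in per cent of the stroke, from 0 (shut) to 100 (fully open); "x", "y", "z": the shift along the tool's x, y, z in cm; "roll": the turn about the tool's z in degrees. In form: [{"gripper": .., "x": .., "y": .., "z": .., "roll": ..}, ...]. A call has 1 to 5 rows; each row shifts and turns the commanded pose from where the row before left it, along the tool's axes as they then stand; what a row does not reach is not made up. A row lasts 1/8 s, in which the tool goes at most 62.5 mm and 10.7 degrees, less where a joint would pass 70% of its speed; a pose out of reach is approached as far as the arm can. A call is refused whole if a number of a shift passes 6.25 or a number of a turn 10.7, either way. A call with a gripper value outside its range is refused whole. The fingers move at their own pace and stop on an object; the grip force is fixed at half the most. Time passes only in rows, so rows that do not move let the fingers close. It gives the time, the measured TCP pose, the force and the opening at its end, in the units of the state.
- ctrl.get_obs(): the state, without advancing time (a new reading comes with each control period).
- ctrl.camera(name): name is "side" or "top"; returns a dict with "img" (420x560x3 uint8, red, green, blue), "fx", "fy", "cx", "cy" (pixels), "world_from_camera" (4x4, takes a point from camera to world coordinates). Camera axes: x right, y up, looking along -z (the intrinsics and any distortion apply to the point x, -y, -z); pixel columns grow to the right and rows downward; lengths in m; the calibration is good to about 2 mm. A picture is of the moment at which its call begins. There is no depth.
- ctrl.hand_in(): hands the job in, once; it reports no verdict.
The state is a dict: "time_s": time; "q": joint angles; "dq": joint speeds; "joint_efforts": joint torques, N m; "eef_pos": TCP position; "eef_rot": TCP orientation; "wrist_force": force on the tool from outside, world axes, zero at the start; "torque": the same for the moment, N m; "opening": opening from 0.0 (shut) to 1.0 (fully open).
Only numpy, scipy, OpenCV 4.12 (cv2) and the standard library are available. Lean on these libraries where they do the work, as an engineer would, in place of code of your own. Each camera call takes 0.05 s, during which the arm holds its last target. There are 200 camera calls.

## Working session

There is one attempt and no reset: what is moved stays moved. The work goes in short steps, Python scripts to look and compute and a tool call to move; the robot and the scene stay as the last step left them, time stands still between calls to the robot, and variables do not carry over. Pictures are saved under pics/ and viewed, about 12 in all and at most 16, crops included, and the job is handed in when it is done.

Besides the shell and the picture viewer there is one more tool, called after "Request:" as name([rows], argument=value, ...), one row to a line, values as JSON. move_arm: Moves the arm, as the interface text tells. Its arguments: {"type":"object","properties":{"moves":{"type":"array","items":{"type":"object","properties":{"gripper":{"type":"number"},"x":{"type":"number"},"y":{"type":"number"},"z":{"type":"number"},"roll":{"type":"number"}}}}},"required":["moves"]}

```bash
mkdir -p pics; cat > h.py <<'E'
import numpy as np, cv2
from bench import ctrl
def snap(name,fn):
    c=ctrl.camera(name); cv2.imwrite('pics/'+fn,c['img'][:,:,::-1]); 
    np.savez('pics/'+fn[:-4]+'.npz',**{k:np.array(v) for k,v in c.items()}); return c
def ray(c,u,v):
    T=np.array(c['world_from_camera']); d=np.array([(u-c['cx'])/c['fx'],-(v-c['cy'])/c['fy'],-1.]); return T[:3,3],T[:3,:3]@d
def onplane(c,u,v,z):
    o,d=ray(c,u,v); return o+d*(z-o[2])/d[2]
def proj(c,p):
    T=np.array(c['world_from_camera']); q=T[:3,:3].T@(np.array(p)-T[:3,3]); return c['cx']+c['fx']*q[0]/-q[2], c['cy']-c['fy']*q[1]/-q[2]
E
python3 - <<'E'
from h import *
for n in('top','side'):
    c=snap(n,n+'0.png'); print({k:np.round(v,3).tolist() for k,v in c.items() if k!='img'})
o=ctrl.get_obs(); print(o)
E
```

```text
{'fx': 486.544, 'fy': 486.544, 'cx': 272.254, 'cy': 203.826, 'world_from_camera': [[0.023, 0.985, -0.169, 0.355], [-1.0, 0.023, -0.001, -0.007], [0.003, 0.169, 0.986, 1.075], [0.0, 0.0, 0.0, 1.0]]}
{'fx': 429.41, 'fy': 429.41, 'cx': 281.793, 'cy': 207.567, 'world_from_camera': [[-0.972, 0.143, -0.189, 0.373], [-0.237, -0.579, 0.78, 0.633], [0.002, 0.803, 0.596, 0.576], [0.0, 0.0, 0.0, 1.0]]}
{'time_s': 0.1, 'q': array([-1.31225807e+00,  1.81468145e-01,  1.60791934e+00, -2.34005244e-05,
        1.35382221e+00, -2.06310585e-01]), 'dq': array([ 0.00015183,  0.00035946, -0.00238366,  0.00031005, -0.0001776 ,
       -0.00108954]), 'joint_efforts': array([-6.16092475e-04, -4.45883632e+01, -3.52239203e+01, -2.87618268e-04,
        4.17980453e-03,  6.18071610e-06]), 'eef_pos': array([ 0.25771114, -0.51375043,  0.40386777]), 'eef_rot': array([-5.48301998e-04,  8.50967466e-01, -5.25217781e-01, -5.94308040e-04]), 'wrist_force': array([ 0.38185754,  0.51779852, -0.09308293]), 'torque': array([-0.0279517 ,  0.03477885,  0.0235751 ]), 'opening': 1.0006387507255223}
```

View pics/top0.png

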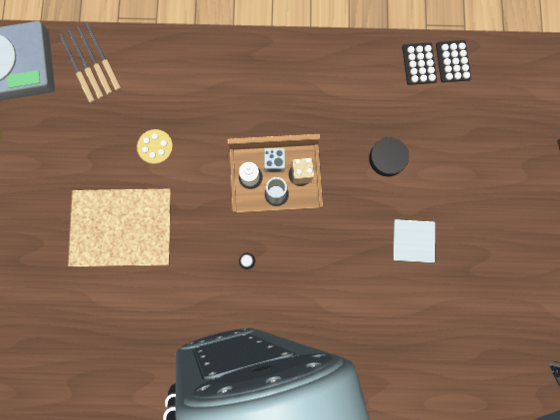

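View pics/side0.png

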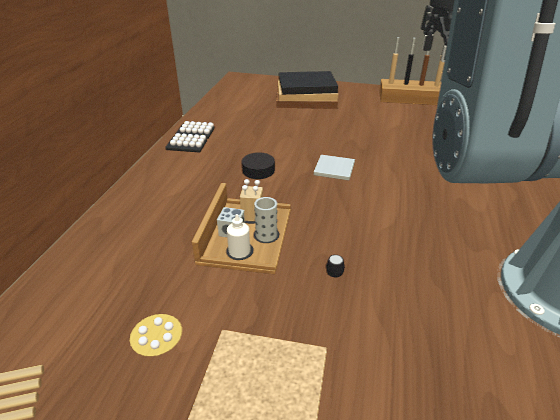

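Top view: bottle (249,174), flask (276,190), stand (302,169), block (274,158), mat centre (120,227), plate (414,241), loupe (247,260). Side view shows the same layout. I'll zoom in on the caddy in both views.

```bash
python3 - <<'E'
from h import *
a=cv2.imread('pics/top0.png')[128:218,224:328]; b=cv2.imread('pics/side0.png')[170:280,190:300]
a=cv2.resize(a,None,fx=7,fy=6.6667,interpolation=3)[:,:]
a=cv2.resize(cv2.imread('pics/top0.png')[128:218,224:328],(416,360),interpolation=2)
b=cv2.resize(b,(384,384),interpolation=2)
im=np.zeros((384,800,3),np.uint8); im[:360,:416]=a; im[:,416:]=b
cv2.imwrite('pics/crop0.png',im)
c=dict(np.load('pics/top0.npz')); I=cv2.cvtColor(c['img'],cv2.COLOR_RGB2HSV)
def quad(m,z,n):
    m=cv2.morphologyEx(m.astype(np.uint8)*255,cv2.MORPH_CLOSE,np.ones((5,5)))
    cs=max(cv2.findContours(m,0,1)[0],key=cv2.contourArea); r=cv2.minAreaRect(cs); bp=cv2.boxPoints(r)
    P=np.array([onplane(c,*p,z)[:2] for p in bp]); print(n,r,P.mean(0).round(4),[np.linalg.norm(P[i]-P[i-1]).round(4) for i in range(4)],P.round(4).tolist())
H,S,V=I[...,0],I[...,1],I[...,2]
z=np.zeros(H.shape,bool)
def box(x0,y0,x1,y1):
    q=z.copy(); q[y0:y1,x0:x1]=1; return q
quad(box(60,180,180,275)&(V>150),.004,'mat')
quad(box(385,210,445,270)&(V>140)&(S<60),.012,'plate')
quad(box(224,128,328,218)&(H>8)&(H<22)&(V>120),.02,'caddy')
quad(box(365,130,415,180)&(V<60),.03,'tin')
quad(box(230,245,262,275)&((V<50)|(S<40)),.03,'loupe')
quad(box(130,125,180,170)&(V>150),.022,'dish')
for n,p in dict(p1=(229,146),p2=(320,140),p3=(234,211),p4=(322,208)).items(): print(n,onplane(c,*p,.02))
E
```

```text
mat ((119.0, 227.0), (78.0, 102.0), 90.0) [0.4799 0.3319] [np.float64(0.1741), np.float64(0.2286), np.float64(0.1739), np.float64(0.2225)] [[0.564, 0.4528], [0.5694, 0.2242], [0.3957, 0.2141], [0.3906, 0.4365]]
plate ((414.0169677734375, 240.6436767578125), (41.95246887207031, 41.904903411865234), 2.7263107299804688) [ 0.4631 -0.3183] [np.float64(0.0911), np.float64(0.0922), np.float64(0.0924), np.float64(0.0923)] [[0.4182, -0.2694], [0.5102, -0.2755], [0.5079, -0.3679], [0.4159, -0.3604]]
caddy ((275.5, 172.5), (89.0, 103.0), 90.0) [ 0.6084 -0.0117] [np.float64(0.2031), np.float64(0.2328), np.float64(0.2033), np.float64(0.2256)] [[0.7072, 0.1069], [0.7127, -0.1258], [0.5094, -0.1266], [0.5042, 0.0989]]
tin ((379.933349609375, 165.73606872558594), (34.684303283691406, 13.15810489654541), 43.83086395263672) [ 0.6253 -0.2419] [np.float64(0.0761), np.float64(0.0302), np.float64(0.0764), np.float64(0.03)] [[0.6408, -0.2045], [0.6631, -0.2249], [0.6095, -0.2794], [0.5877, -0.259]]
loupe ((246.0, 261.0), (14.0, 14.0), 90.0) [0.4091 0.0472] [np.float64(0.0297), np.float64(0.03), np.float64(0.0297), np.float64(0.0298)] [[0.4236, 0.0626], [0.4243, 0.0327], [0.3946, 0.0318], [0.3939, 0.0616]]
dish ((154.0, 146.0), (34.0, 36.0), 90.0) [0.661  0.2617] [np.float64(0.0789), np.float64(0.0811), np.float64(0.0789), np.float64(0.0801)] [[0.6994, 0.3048], [0.7014, 0.2237], [0.6226, 0.2192], [0.6207, 0.2993]]
p1 [0.6653438  0.09403269 0.02      ]
p2 [ 0.68416866 -0.11018862  0.02      ]
p3 [0.51800261 0.07748966 0.02      ]
p4 [ 0.52916173 -0.11554234  0.02      ]
```

View pics/crop0.png

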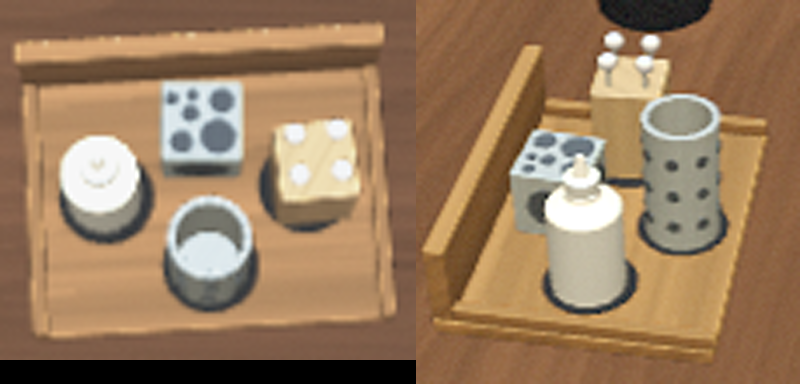

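Crop (4x of top, 3.49x of side): bottle nozzle, flask rim, stand top and block top are all clear; triangulating the hand-picked features in both views against known heights.

```bash
python3 - <<'E'
from h import *
t=dict(np.load('pics/top0.npz'));s=dict(np.load('pics/side0.npz'))
T=lambda u,v:(224+u/4-.4,128+v/4-.4)
S=lambda u,v:(190+(u-416)/3.49-.35,170+v/3.49-.35)
F=dict(bottle=((98,163),(579,158),.1),flask=((209,240),(680,117),.09),stand=((315,159),(629,77),.072),block=((202,122),(562,151),.054),cadFR=((395,315),(713,355),.0),cadFL=((36,335),(435,323),0))
F=dict(F); F.pop('cadFR');F.pop('cadFL')
for n,(a,b,z) in F.items():
    o1,d1=ray(t,*T(*a));o2,d2=ray(s,*S(*b)); A=np.array([d1,-d2]).T; k=np.linalg.lstsq(A,o2-o1,rcond=None)[0]
    p,q=o1+k[0]*d1,o2+k[1]*d2
    print(n,'top',onplane(t,*T(*a),z)[:2].round(4),'side',onplane(s,*S(*b),z)[:2].round(4),'tri',((p+q)/2).round(4),np.linalg.norm(p-q).round(4))
for n,p,z in [('topFL',(36,335),.0),('topFR',(396,315),.0),('brdBL',(14,42),.06),('brdBR',(383,24),.06),('brdFL',(22,57),.06),('brdFR',(384,43),.06)]: print(n,onplane(t,*T(*p),z)[:2].round(4))
for n,p,z in [('sFR(+y) front',(713,357),0),('sBk+y ',(433,323),0),('FR-y',(765,125),.02),('brd top +y front',(445,248),.06),('brd top -y',(540,50),.06)]: print(n,onplane(s,*S(*p),z)[:2].round(4))
def sq(L,z): 
    P=np.array([onplane(t,*T(*p),z)[:2] for p in L]); print('sq',P.mean(0).round(4),[((np.arctan2(*(P[i]-P[i-1])[::-1])+np.pi/4)%(np.pi/2)-np.pi/4).round(3) for i in range(4)],[np.linalg.norm(P[i]-P[i-1]).round(4) for i in range(4)])
sq([(272,127),(350,118),(357,190),(280,200)],.072); sq([(161,83),(243,81),(243,162),(161,164)],.054); sq([(295,132),(339,129),(342,169),(300,174)],.09)
def quad(c,m,z,n):
    cs=max(cv2.findContours(m.astype(np.uint8),0,1)[0],key=cv2.contourArea); M=cv2.moments(cs);u=M['m10']/M['m00'],M['m01']/M['m00'];print(n,u,onplane(c,*u,z)[:2].round(4),cv2.contourArea(cs))
E
```

```text
bottle top [0.5951 0.0453] side [0.5984 0.0522] tri [0.5986 0.046  0.0947] 0.0044
flask top [ 0.5581 -0.0128] side [ 0.561  -0.0086] tri [ 0.5604 -0.0126  0.0868] 0.0034
stand top [ 0.6069 -0.0681] side [ 0.6081 -0.064 ] tri [ 0.6086 -0.0681  0.0689] 0.0018
block top [ 0.6305 -0.0078] side [ 0.6318 -0.0079] tri [ 0.6311 -0.0077  0.0541] 0.0012
topFL [0.5202 0.0822]
topFR [ 0.5362 -0.1189]
brdBL [0.6712 0.095 ]
brdBR [ 0.6861 -0.1048]
brdFL [0.6629 0.0903]
brdFR [ 0.6754 -0.1054]
sFR(+y) front [0.5203 0.0793]
sBk+y  [0.6763 0.0908]
FR-y [ 0.5341 -0.1055]
brd top +y front [0.6608 0.0934]
brd top -y [ 0.6762 -0.0958]
sq [ 0.6071 -0.0679] [np.float64(0.122), np.float64(0.142), np.float64(0.103), np.float64(0.156)] [np.float64(0.0399), np.float64(0.0418), np.float64(0.0394), np.float64(0.0411)]
sq [ 0.6304 -0.0078] [np.float64(0.026), np.float64(0.049), np.float64(0.019), np.float64(0.049)] [np.float64(0.0452), np.float64(0.0445), np.float64(0.0452), np.float64(0.0442)]
sq [ 0.6067 -0.069 ] [np.float64(0.129), np.float64(0.094), np.float64(0.083), np.float64(0.145)] [np.float64(0.0226), np.float64(0.023), np.float64(0.0215), np.float64(0.022)]
```

```bash
cat >> h.py <<'E'
from scipy.spatial.transform import Rotation as R
def rot():
    o=ctrl.get_obs(); w,x,y,z=o['eef_rot']; return o,R.from_quat([x,y,z,w])
def plan(x,y,gz,th):
    """remaining roll (deg, do first) and shift (cm, in tool axes after the roll) to put grasp point at x,y,gz; jaws at th deg"""
    o,r=rot(); m=r.as_matrix(); t0=np.degrees(np.arctan2(m[1,0],m[0,0])); d=(th-t0+90)%180-90
    r2=R.from_rotvec([0,0,np.radians(d)])*r
    g=o['eef_pos']+r.as_matrix()[:,2]*.155
    print('t',round(o['time_s'],2),'g',g.round(4),'th',t0.round(2),'roll',(-d).round(2),'shift',(r2.inv().apply(np.array([x,y,gz])-g)*100).round(2),'F',o['wrist_force'].round(1),'op',round(o['opening'],3),'tilt',np.degrees(np.arccos(-m[2,2])).round(2))
E
python3 -c "
from h import *
plan(.559,-.012,.25,-85.6)"
```

```text
t 0.1 g [ 0.2576 -0.5135  0.2489] th -63.37 roll 22.23 shift [-4.769e+01 -3.389e+01 -3.000e-02] F [ 0.4  0.5 -0.1] op 1.001 tilt 0.09
```

Request:
move_arm([
  {"roll": 7.4},
  {"roll": 7.4},
  {"roll": 7.4},
  {"x": -3.9,"y": -2.8},
  {"x": -3.9,"y": -2.8},
])

```text
validation failed for argument at $.mo...
```

Request:
move_arm([
  {"x": -4,"y": -2.8},
  {"x": -4,"y": -2.8},
  {"x": -4,"y": -2.8},
  {"x": -4,"y": -2.8},
  {"x": -4,"y": -2.8},
])

```text
validation failed for argument at $.mo...
```

Request:
move_arm([
  {"x": -4,"y": -2.8},
  {"x": -4,"y": -2.8},
  {"x": -4,"y": -2.8},
  {"x": -4,"y": -2.8},
  {"gripper": 75},
])

```text
validation failed for argument at $.mo...
```

```bash
python3 -c "
from h import *
plan(.559,-.012,.15,-85.6)"
```

```text
t 0.1 g [ 0.2576 -0.5135  0.2489] th -63.37 roll 22.23 shift [-47.68 -33.89   9.97] F [ 0.4  0.5 -0.1] op 1.001 tilt 0.09
```

All fields are apparently required.

Request:
move_arm([
  {"gripper": 100,"x": 0,"y": 0,"z": 0,"roll": 7.4},
  {"gripper": 100,"x": 0,"y": 0,"z": 0,"roll": 7.4},
  {"gripper": 100,"x": 0,"y": 0,"z": 0,"roll": 7.4},
  {"gripper": 100,"x": -3.9,"y": -2.8,"z": 0,"roll": 0},
  {"gripper": 100,"x": -3.9,"y": -2.8,"z": 0,"roll": 0},
])

```text
time_s: 0.72
eef_pos: [0.3077, -0.4311, 0.404]
eef_rot: [-0.0, 0.733, -0.68, -0.0]
wrist_force: [0.6, 0.3, 0.6]
opening: 1.003
```

Request:
move_arm([
  {"gripper": 100,"x": -4,"y": -2.8,"z": 0,"roll": 0},
  {"gripper": 100,"x": -4,"y": -2.8,"z": 0,"roll": 0},
  {"gripper": 100,"x": -4,"y": -2.8,"z": 0,"roll": 0},
  {"gripper": 100,"x": -4,"y": -2.8,"z": 0,"roll": 0},
  {"gripper": 100,"x": -4,"y": -2.8,"z": 0,"roll": 0},
])

```text
time_s: 1.35
eef_pos: [0.4322, -0.2201, 0.4045]
eef_rot: [-0.0, 0.734, -0.679, -0.0]
wrist_force: [0.9, -0.1, -0.2]
opening: 0.999
```

Request:
move_arm([
  {"gripper": 80,"x": -4,"y": -2.8,"z": 0,"roll": 0},
  {"gripper": 75,"x": -4,"y": -2.8,"z": 0,"roll": 0},
  {"gripper": 75,"x": -4,"y": -2.8,"z": 0,"roll": 0},
  {"gripper": 75,"x": -4,"y": -2.8,"z": 0,"roll": 0},
  {"gripper": 75,"x": 0,"y": 0,"z": 0,"roll": 0},
])

```text
time_s: 1.98
eef_pos: [0.5318, -0.0508, 0.4042]
eef_rot: [-0.0, 0.735, -0.678, -0.001]
wrist_force: [0.2, -0.0, -1.0]
opening: 0.752
```

```bash
python3 -c "
from h import *
plan(.559,-.012,.15,-85.6)"
```

```text
t 1.98 g [ 0.5317 -0.0507  0.2492] th -85.32 roll 0.28 shift [-3.64 -3.03  9.92] F [ 0.2 -0.  -1. ] op 0.752 tilt 0.06
```

Request:
move_arm([
  {"gripper": 75,"x": -1.8,"y": -1.5,"z": 0,"roll": 0.3},
  {"gripper": 75,"x": -1.8,"y": -1.5,"z": 0,"roll": 0},
  {"gripper": 75,"x": 0,"y": 0,"z": 4,"roll": 0},
  {"gripper": 75,"x": 0,"y": 0,"z": 4,"roll": 0},
  {"gripper": 75,"x": 0,"y": 0,"z": 3,"roll": 0},
])

```text
time_s: 2.6
eef_pos: [0.5573, -0.0161, 0.2926]
eef_rot: [0.001, 0.732, -0.681, -0.001]
wrist_force: [0.7, 0.1, 0.3]
opening: 0.756
```

```bash
python3 - <<'E'
from h import *
plan(.559,-.012,.05,-85.6)
a=snap('side','s1.png'); b=snap('top','t1.png')
o,r=rot(); 
for n,c in(('side',a),('top',b)): print(n,[np.round(proj(c,o['eef_pos']+r.apply([sx*.0465,0,d])),1).tolist() for sx in(-1,1) for d in (.17,)])
A=cv2.resize(a['img'][110:290,170:350],(400,400),interpolation=2); B=cv2.resize(b['img'][110:230,215:335],(400,400),interpolation=2)
cv2.imwrite('pics/c1.png',np.hstack([B,A])[:,:,::-1])
E
```

```text
t 2.6 g [ 0.5569 -0.0161  0.1376] th -85.91 roll -0.31 shift [-0.39 -0.26  8.76] F [0.7 0.1 0.3] op 0.756 tilt 0.14
side [[264.2, 202.6], [273.6, 175.4]]
top [[254.2, 187.2], [300.6, 185.1]]
```

View pics/c1.png

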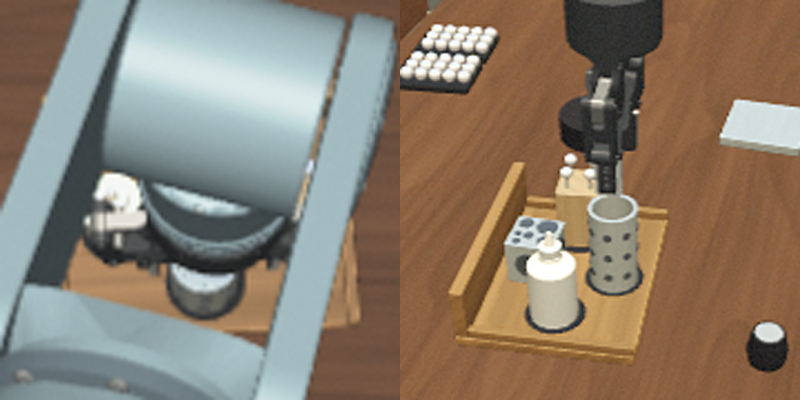

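Request:
move_arm([
  {"gripper": 75,"x": -0.4,"y": -0.3,"z": 0,"roll": -0.3},
  {"gripper": 75,"x": 0,"y": 0,"z": 2,"roll": 0},
  {"gripper": 75,"x": 0,"y": 0,"z": 2,"roll": 0},
  {"gripper": 75,"x": 0,"y": 0,"z": 2,"roll": 0},
  {"gripper": 75,"x": 0,"y": 0,"z": 2.5,"roll": 0},
])

```text
time_s: 3.32
eef_pos: [0.5625, -0.0115, 0.2118]
eef_rot: [-0.001, 0.734, -0.679, 0.002]
wrist_force: [-0.7, -1.2, -0.1]
opening: 0.753
```

Request:
move_arm([
  {"gripper": 75,"x": 0,"y": 0,"z": 0,"roll": 0},
  {"gripper": 75,"x": 0,"y": 0,"z": 0,"roll": 0},
])

```text
time_s: 3.58
eef_pos: [0.5619, -0.0114, 0.2116]
eef_rot: [-0.001, 0.734, -0.679, 0.001]
wrist_force: [0.8, -0.1, -0.1]
opening: 0.751
```

```bash
python3 - <<'E'
from h import *
plan(.559,-.012,.05,-85.6)
a=snap('side','s2.png')
A=cv2.resize(a['img'][170:280,190:300],(550,550),interpolation=2)
cv2.imwrite('pics/c2.png',A[:,:,::-1])
E
```

```text
t 3.58 g [ 0.5623 -0.0115  0.0566] th -85.56 roll 0.04 shift [0.03 0.34 0.66] F [ 0.8 -0.1 -0.1] op 0.751 tilt 0.16
```

View pics/c2.png

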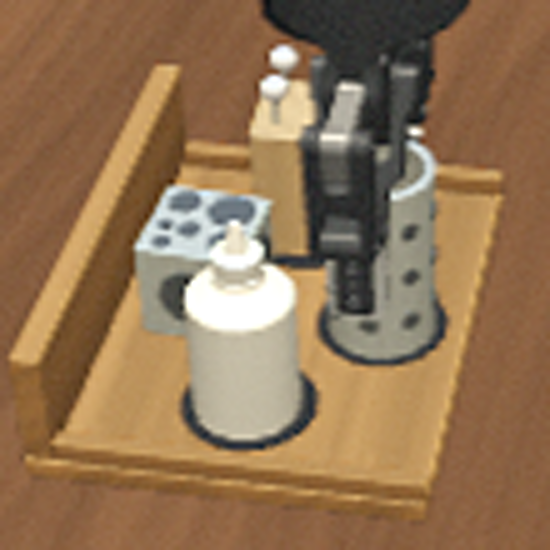

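```bash
python3 - <<'E'
from h import *
plan(.559,-.012,.05,-85.6)
c=dict(np.load('pics/s2.npz'));o,r=rot()
for s in(-1,1):
  for off in(.032,.0465):
    for d in (.16,.166,.173): print(s,off,d,np.round(proj(c,o['eef_pos']+r.apply([s*off,0,d])),1))
print(proj(c,[.559,-.012,.09]),proj(c,[.559,-.012,.01]),proj(c,[.5604,-.0126,.01]))
E
```

```text
t 3.62 g [ 0.5625 -0.0115  0.0567] th -85.57 roll 0.03 shift [0.02 0.35 0.67] F [0.4 0.9 0.3] op 0.75 tilt 0.19
-1 0.032 0.16 [262.2 228. ]
-1 0.032 0.166 [262.3 230.4]
-1 0.032 0.173 [262.3 233.1]
-1 0.0465 0.16 [260.7 232.8]
-1 0.0465 0.166 [260.8 235.2]
-1 0.0465 0.173 [260.8 238. ]
1 0.032 0.16 [268.4 208.3]
1 0.032 0.166 [268.4 210.7]
1 0.032 0.173 [268.5 213.4]
1 0.0465 0.16 [269.7 204.2]
1 0.0465 0.166 [269.7 206.5]
1 0.0465 0.173 [269.7 209.2]
(np.float64(266.7506637854498), np.float64(202.30610379174854)) (np.float64(267.501004527179), np.float64(234.0602479782201)) (np.float64(266.91653725348425), np.float64(233.77014226347086))
```

Request:
move_arm([
  {"gripper": 75,"x": 0,"y": 0.1,"z": 0.6,"roll": 0},
  {"gripper": 60,"x": 0,"y": 0,"z": 0,"roll": 0},
  {"gripper": 52,"x": 0,"y": 0,"z": 0,"roll": 0},
  {"gripper": 40,"x": 0,"y": 0,"z": 0,"roll": 0},
  {"gripper": 40,"x": 0,"y": 0,"z": 0,"roll": 0},
])

```text
time_s: 4.25
eef_pos: [0.56, -0.0112, 0.2041]
eef_rot: [0.0, 0.734, -0.679, -0.0]
wrist_force: [-3.1, 0.3, 5.4]
opening: 0.512
```

```bash
python3 - <<'E'
from h import *
plan(.48,.265,.17,0)
a=snap('side','s3.png'); b=cv2.imread('pics/s2.png')[:,:,::-1]
b0=cv2.imread('pics/side0.png')[:,:,::-1]
# shift of flask visible right strip
f=lambda i:cv2.cvtColor(np.ascontiguousarray(i[196:246,268:282]),cv2.COLOR_RGB2GRAY).astype(np.float32)
print(cv2.phaseCorrelate(f(b),f(a['img'])),cv2.phaseCorrelate(f(b),f(b)))
cv2.imwrite('pics/c3.png',np.hstack([cv2.resize(i[180:260,230:310],(400,400),interpolation=2) for i in (b,a['img'])])[:,:,::-1])
E
```

```text
t 4.25 g [ 0.56   -0.0112  0.0491] th -85.57 roll -85.57 shift [ -8.   -27.62 -12.09] F [-3.1  0.3  5.4] op 0.512 tilt 0.0
((0.8052411458964945, -0.13989522396905585), 0.9118219413757325) ((0.5, 0.0), 1.0)
```

View pics/c3.png

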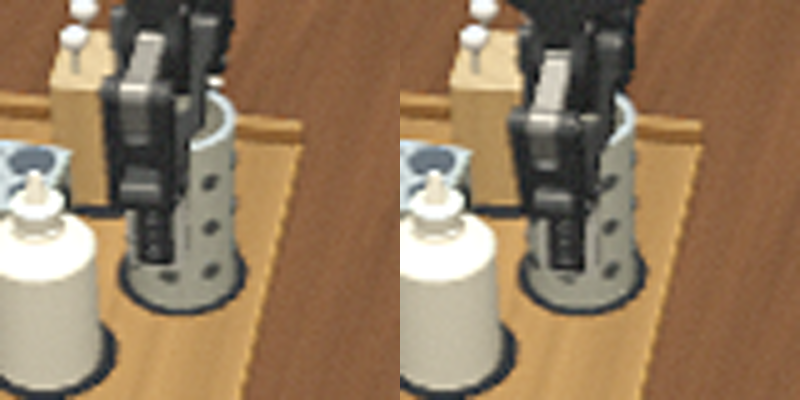

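Request:
move_arm([
  {"gripper": 40,"x": 0,"y": 0,"z": -2,"roll": 0},
  {"gripper": 40,"x": 0,"y": 0,"z": -3,"roll": 0},
  {"gripper": 40,"x": 0,"y": 0,"z": -4,"roll": 0},
  {"gripper": 40,"x": 0,"y": 0,"z": -4,"roll": 0},
  {"gripper": 40,"x": -3,"y": 0.8,"z": 0,"roll": 0},
])

```text
time_s: 4.92
eef_pos: [0.5514, 0.0167, 0.3375]
eef_rot: [-0.002, 0.733, -0.68, 0.004]
wrist_force: [-0.3, 0.3, -1.9]
opening: 0.509
```

Request:
move_arm([
  {"gripper": 40,"x": -4,"y": 1,"z": 0,"roll": 0},
  {"gripper": 40,"x": -4,"y": 1,"z": 0,"roll": 0},
  {"gripper": 40,"x": -4,"y": 1,"z": 0,"roll": 0},
  {"gripper": 40,"x": -4,"y": 1,"z": 0,"roll": 0},
  {"gripper": 40,"x": -4,"y": 1,"z": 0,"roll": 0},
])

```text
time_s: 5.55
eef_pos: [0.4836, 0.2147, 0.3332]
eef_rot: [0.0, 0.734, -0.679, -0.0]
wrist_force: [0.4, 0.1, -2.3]
opening: 0.512
```

Request:
move_arm([
  {"gripper": 40,"x": -4,"y": 1,"z": 0,"roll": 0},
  {"gripper": 40,"x": -4,"y": 1,"z": 0,"roll": 0},
  {"gripper": 40,"x": -4,"y": 1,"z": 0,"roll": 0},
  {"gripper": 40,"x": -4,"y": 1,"z": 0,"roll": 0},
  {"gripper": 40,"x": 0,"y": 0,"z": 0,"roll": 0},
])

```text
time_s: 6.18
eef_pos: [0.4308, 0.372, 0.3331]
eef_rot: [0.0, 0.735, -0.678, -0.0]
wrist_force: [0.0, -1.1, -1.9]
opening: 0.507
```

```bash
python3 -c "
from h import *
plan(.43,.38,.0435,-85.6)"
```

```text
t 6.17 g [0.4307 0.3721 0.1781] th -85.36 roll 0.24 shift [-0.79 -0.   13.46] F [ 0.  -1.1 -1.9] op 0.507 tilt 0.04
```

Request:
move_arm([
  {"gripper": 40,"x": -0.8,"y": 0,"z": 3,"roll": 0.2},
  {"gripper": 40,"x": 0,"y": 0,"z": 4,"roll": 0},
  {"gripper": 40,"x": 0,"y": 0,"z": 3,"roll": 0},
  {"gripper": 40,"x": 0,"y": 0,"z": 2.4,"roll": 0},
  {"gripper": 40,"x": 0,"y": 0,"z": 0,"roll": 0},
])

```text
time_s: 6.8
eef_pos: [0.4307, 0.3766, 0.2073]
eef_rot: [0.003, 0.732, -0.681, -0.001]
wrist_force: [0.1, -0.1, -1.8]
opening: 0.504
```

```bash
python3 -c "
from h import *
plan(.43,.38,.0435,-85.6)"
```

```text
t 6.8 g [0.43   0.3761 0.0523] th -85.82 roll -0.22 shift [-0.39 -0.03  0.88] F [ 0.1 -0.1 -1.8] op 0.504 tilt 0.31
```

Request:
move_arm([
  {"gripper": 40,"x": 0,"y": 0,"z": 0.5,"roll": 0},
  {"gripper": 40,"x": 0,"y": 0,"z": 0.3,"roll": 0},
  {"gripper": 40,"x": 0,"y": 0,"z": 0,"roll": 0},
  {"gripper": 40,"x": 0,"y": 0,"z": 0,"roll": 0},
])

```text
time_s: 7.3
eef_pos: [0.4316, 0.3781, 0.2022]
eef_rot: [-0.0, 0.733, -0.68, 0.0]
wrist_force: [0.0, -0.2, -1.8]
opening: 0.507
```

```bash
python3 -c "
from h import *
plan(.43,.38,.0435,-85.6)"
```

```text
t 7.3 g [0.4318 0.3782 0.0472] th -85.76 roll -0.16 shift [-0.2   0.16  0.37] F [ 0.  -0.2 -1.8] op 0.507 tilt 0.05
```

Request:
move_arm([
  {"gripper": 40,"x": 0,"y": 0,"z": 0.3,"roll": 0},
  {"gripper": 40,"x": 0,"y": 0,"z": 0,"roll": 0},
  {"gripper": 40,"x": 0,"y": 0,"z": 0,"roll": 0},
])

```text
time_s: 7.68
eef_pos: [0.4314, 0.378, 0.1986]
eef_rot: [0.0, 0.733, -0.681, -0.0]
wrist_force: [0.1, 0.6, -2.4]
opening: 0.505
```

Request:
move_arm([
  {"gripper": 40,"x": 0,"y": 0,"z": 0.1,"roll": 0},
  {"gripper": 40,"x": 0,"y": 0,"z": 0,"roll": 0},
])

```text
time_s: 7.92
eef_pos: [0.4316, 0.3781, 0.1981]
eef_rot: [-0.0, 0.733, -0.68, 0.0]
wrist_force: [-0.3, -1.0, 2.7]
opening: 0.509
```

```bash
python3 -c "
from h import *
plan(.43,.38,.0435,-85.6)"
```

```text
t 7.92 g [0.4316 0.3781 0.0431] th -85.76 roll -0.16 shift [-0.2   0.15 -0.04] F [-0.3 -1.   2.7] op 0.509 tilt 0.02
```

Request:
move_arm([
  {"gripper": 60,"x": 0,"y": 0,"z": 0,"roll": 0},
  {"gripper": 75,"x": 0,"y": 0,"z": 0,"roll": 0},
  {"gripper": 75,"x": 0,"y": 0,"z": -2,"roll": 0},
  {"gripper": 75,"x": 0,"y": 0,"z": -3,"roll": 0},
  {"gripper": 75,"x": 0,"y": 0,"z": -4,"roll": 0},
])

```text
time_s: 8.55
eef_pos: [0.4313, 0.3779, 0.2892]
eef_rot: [0.0, 0.733, -0.681, -0.0]
wrist_force: [-0.4, 0.3, 1.8]
opening: 0.75
```

Request:
move_arm([
  {"gripper": 75,"x": 0,"y": 0,"z": -4,"roll": 0},
  {"gripper": 75,"x": 0,"y": 0,"z": 0,"roll": -10},
  {"gripper": 75,"x": 0,"y": 0,"z": 0,"roll": -10},
  {"gripper": 75,"x": 0,"y": 0,"z": 0,"roll": -10},
  {"gripper": 75,"x": 0,"y": 0,"z": 0,"roll": -10},
])

```text
time_s: 9.18
eef_pos: [0.4315, 0.3781, 0.3294]
eef_rot: [-0.001, 0.922, -0.386, 0.001]
wrist_force: [-0.3, -0.7, 0.3]
opening: 0.75
```

Request:
move_arm([
  {"gripper": 75,"x": 0,"y": 0,"z": 0,"roll": -10},
  {"gripper": 75,"x": 0,"y": 0,"z": 0,"roll": -10},
  {"gripper": 75,"x": 0,"y": 0,"z": 0,"roll": -10},
  {"gripper": 75,"x": 0,"y": 0,"z": 0,"roll": -10},
  {"gripper": 75,"x": 0,"y": 0,"z": 0,"roll": -10},
])

```text
time_s: 9.8
eef_pos: [0.4315, 0.378, 0.3293]
eef_rot: [-0.0, 0.999, 0.04, 0.001]
wrist_force: [0.0, -0.8, 0.2]
opening: 0.748
```

```bash
python3 -c "
from h import *
plan(.597,.048,.14,4.4)"
```

```text
t 9.8 g [0.4318 0.3782 0.1743] th 4.56 roll 0.16 shift [13.94 34.19  3.43] F [ 0.  -0.8  0.2] op 0.748 tilt 0.1
```

Request:
move_arm([
  {"gripper": 75,"x": 1.55,"y": 3.8,"z": 0,"roll": 0},
  {"gripper": 75,"x": 1.55,"y": 3.8,"z": 0,"roll": 0},
  {"gripper": 75,"x": 1.55,"y": 3.8,"z": 0,"roll": 0},
  {"gripper": 75,"x": 1.55,"y": 3.8,"z": 0,"roll": 0},
  {"gripper": 75,"x": 1.55,"y": 3.8,"z": 0,"roll": 0},
])

```text
time_s: 10.42
eef_pos: [0.5233, 0.193, 0.3294]
eef_rot: [-0.0, 0.999, 0.037, 0.001]
wrist_force: [0.4, 0.7, 0.5]
opening: 0.745
```

Request:
move_arm([
  {"gripper": 75,"x": 1.55,"y": 3.8,"z": 0,"roll": 0},
  {"gripper": 75,"x": 1.55,"y": 3.8,"z": 0,"roll": 0},
  {"gripper": 75,"x": 1.55,"y": 3.8,"z": 0,"roll": 0},
  {"gripper": 75,"x": 1.5,"y": 3.8,"z": 0,"roll": 0},
  {"gripper": 75,"x": 0,"y": 0,"z": 0,"roll": 0},
])

```text
time_s: 11.05
eef_pos: [0.5965, 0.0446, 0.3293]
eef_rot: [0.0, 0.999, 0.035, 0.001]
wrist_force: [-0.3, 0.6, 0.4]
opening: 0.747
```

```bash
python3 - <<'E'
from h import *
plan(.597,.048,.05,4.4)
b=snap('side','s4.png')
t=dict(np.load('pics/top0.npz')); i=b['img']
cv2.imwrite('pics/c4.png',np.hstack([cv2.resize(i[130:410,190:390],(400,560),interpolation=2),cv2.resize(t['img'][155:211,230:270],(400,560),interpolation=2)])[:,:,::-1])
E
```

```text
t 11.05 g [0.5968 0.0445 0.1743] th 4.02 roll -0.38 shift [ 1.000e-02 -3.600e-01  1.243e+01] F [-0.3  0.6  0.4] op 0.747 tilt 0.15
```

View pics/c4.png

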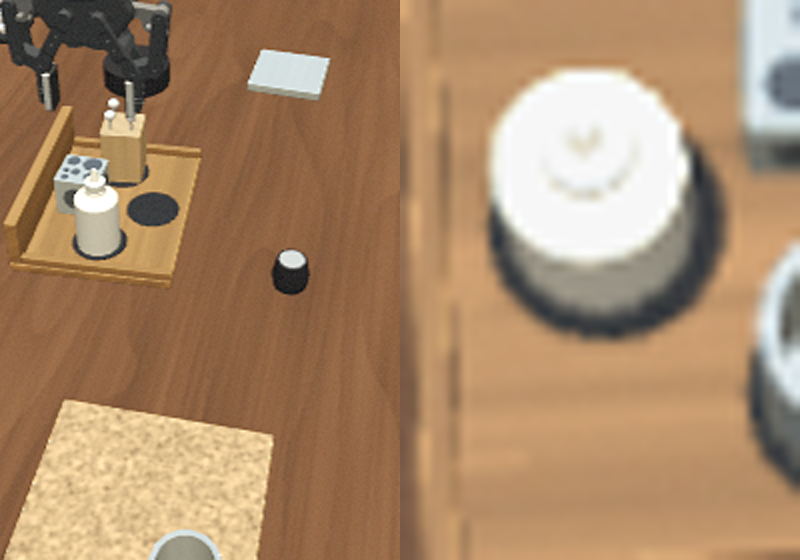

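```bash
python3 - <<'E'
from h import *
t=dict(np.load('pics/top0.npz'));s=dict(np.load('pics/s4.npz'))
print(onplane(t,248.55,171.05,.066),onplane(t,247.6,168.6,.1))
for x in (.593,.595,.597,.599,.601): print(x,proj(s,[x,.047,.045])[0],proj(s,[x,.047,.1]),proj(s,[x,.047,.066]))
g=s['img'].astype(int)[215:250,215:262]; w=(g.min(2)>110)&(g.max(2)-g.min(2)<45)
for r in (220,224,228,232,236,240,244): 
    c=np.where(w[r-215])[0]+215; print(r,c.min(),c.max(),(c.min()+c.max())/2)
E
```

```text
[0.59761429 0.0459558  0.066     ] [0.59456758 0.04628591 0.1       ]
0.593 241.7282239720546 (np.float64(240.10243815782877), np.float64(213.67849551942473)) (np.float64(241.1231425542139), np.float64(228.11329233425698))
0.595 240.7244403590593 (np.float64(239.05740017263327), np.float64(213.51911430425136)) (np.float64(240.10399741433744), np.float64(227.95113885251226))
0.597 239.72158678191002 (np.float64(238.01337097878815), np.float64(213.35988694223317)) (np.float64(239.08581125496258), np.float64(227.78913795161313))
0.599 238.71966194864584 (np.float64(236.97034911629518), np.float64(213.20081321070234)) (np.float64(238.06858272317436), np.float64(227.62728941630093))
0.601 237.71866456969764 (np.float64(235.92833312797222), np.float64(213.04189288742057)) (np.float64(237.0523104686015), np.float64(227.46559303172165))
220 217 242 229.5
224 217 246 231.5
228 218 248 233.0
232 219 248 233.5
236 221 248 234.5
240 228 248 238.0
244 228 249 238.5
```

Request:
move_arm([
  {"gripper": 75,"x": 0.1,"y": -0.2,"z": 2,"roll": -0.4},
  {"gripper": 75,"x": 0,"y": 0,"z": 3,"roll": 0},
  {"gripper": 75,"x": 0,"y": 0,"z": 3,"roll": 0},
  {"gripper": 75,"x": 0,"y": 0,"z": 3,"roll": 0},
  {"gripper": 75,"x": 0,"y": 0,"z": 0,"roll": 0},
])

```text
time_s: 11.72
eef_pos: [0.5939, 0.0508, 0.2141]
eef_rot: [-0.001, 0.999, 0.041, -0.004]
wrist_force: [-0.5, 0.3, 0.2]
opening: 0.754
```

```bash
python3 - <<'E'
from h import *
plan(.598,.046,.05,4.4)
E
```

```text
t 11.72 g [0.5927 0.0509 0.0591] th 4.74 roll 0.34 shift [0.5  0.53 0.9 ] F [-0.5  0.3  0.2] op 0.754 tilt 0.42
```

Request:
move_arm([
  {"gripper": 75,"x": 0,"y": 0,"z": 0.9,"roll": 0.3},
  {"gripper": 75,"x": 0,"y": 0,"z": 0,"roll": 0},
  {"gripper": 75,"x": 0,"y": 0,"z": 0,"roll": 0},
])

```text
time_s: 12.1
eef_pos: [0.5966, 0.0493, 0.2096]
eef_rot: [0.0, 0.999, 0.038, 0.001]
wrist_force: [-0.3, -0.5, -0.1]
opening: 0.75
```

```bash
python3 - <<'E'
from h import *
plan(.598,.046,.05,4.4)
E
```

```text
t 12.1 g [0.5968 0.0493 0.0547] th 4.34 roll -0.06 shift [0.09 0.33 0.47] F [-0.3 -0.5 -0.1] op 0.75 tilt 0.09
```

Request:
move_arm([
  {"gripper": 75,"x": 0.1,"y": 0.3,"z": 0.4,"roll": 0},
  {"gripper": 75,"x": 0,"y": 0,"z": 0,"roll": 0},
  {"gripper": 75,"x": 0,"y": 0,"z": 0,"roll": 0},
])

```text
time_s: 12.48
eef_pos: [0.5974, 0.0462, 0.2047]
eef_rot: [-0.0, 0.999, 0.038, -0.0]
wrist_force: [0.6, -0.4, 0.9]
opening: 0.75
```

```bash
python3 - <<'E'
from h import *
plan(.598,.046,.05,4.4)
i=snap('side','s5.png')['img']
cv2.imwrite('pics/c5.png',cv2.resize(i[190:260,200:290],(720,560),interpolation=2)[:,:,::-1])
E
```

```text
t 12.47 g [0.5974 0.0462 0.0497] th 4.31 roll -0.09 shift [ 0.06  0.02 -0.03] F [ 0.6 -0.4  0.9] op 0.75 tilt 0.01
```

View pics/c5.png

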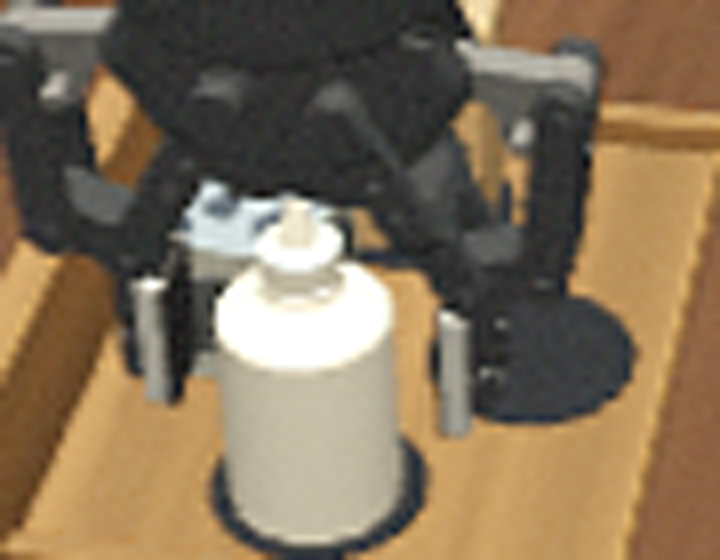

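Request:
move_arm([
  {"gripper": 75,"x": 0.2,"y": 0,"z": 0,"roll": 0},
  {"gripper": 65,"x": 0,"y": 0,"z": 0,"roll": 0},
  {"gripper": 52,"x": 0,"y": 0,"z": 0,"roll": 0},
  {"gripper": 38,"x": 0,"y": 0,"z": 0,"roll": 0},
  {"gripper": 38,"x": 0,"y": 0,"z": 0,"roll": 0},
])

```text
time_s: 13.15
eef_pos: [0.5996, 0.0465, 0.205]
eef_rot: [0.0, 0.999, 0.038, 0.0]
wrist_force: [0.4, 0.5, 2.9]
opening: 0.478
```

```bash
python3 - <<'E'
from h import *
plan(.52,.40,.17,4.4)
i=snap('side','s6.png')['img']; j=cv2.imread('pics/s5.png')[:,:,::-1]
for r in (236,240,244,248,252):
  for im in (j,i):
    g=im[r,222:256].astype(int); s=g.max(1)-g.min(1)
    print(r,s.tolist()) if r==248 else None
f=lambda i:cv2.cvtColor(np.ascontiguousarray(i[243:262,222:258]),cv2.COLOR_RGB2GRAY).astype(np.float32)
print(cv2.phaseCorrelate(f(j),f(i)),cv2.phaseCorrelate(f(j),f(j)))
E
```

```text
t 13.15 g [0.5997 0.0465 0.05  ] th 4.33 roll -0.07 shift [ -5.22 -35.86 -12.01] F [0.4 0.5 2.9] op 0.478 tilt 0.04
248 [98, 99, 97, 103, 79, 21, 16, 28, 31, 29, 28, 31, 30, 29, 30, 30, 30, 29, 29, 30, 33, 29, 33, 33, 29, 27, 29, 30, 14, 6, 13, 53, 96, 101]
248 [98, 97, 100, 99, 78, 21, 27, 30, 32, 31, 30, 32, 31, 33, 31, 29, 31, 30, 31, 30, 31, 31, 33, 32, 31, 31, 30, 21, 2, 5, 10, 54, 98, 104]
((-0.2222556492177965, -0.10099507834142862), 1.0409466750091976) ((0.0, 0.0), 1.0)
```

Request:
move_arm([
  {"gripper": 38,"x": 0,"y": 0,"z": -2,"roll": 0},
  {"gripper": 38,"x": 0,"y": 0,"z": -3,"roll": 0},
  {"gripper": 38,"x": 0,"y": 0,"z": -4,"roll": 0},
  {"gripper": 38,"x": 0,"y": 0,"z": -4,"roll": 0},
  {"gripper": 38,"x": -0.5,"y": -3,"z": 0,"roll": 0},
])

```text
time_s: 13.82
eef_pos: [0.5938, 0.0748, 0.3404]
eef_rot: [0.001, 0.999, 0.036, 0.005]
wrist_force: [0.6, 0.8, -1.8]
opening: 0.481
```

Request:
move_arm([
  {"gripper": 38,"x": -0.6,"y": -4,"z": 0,"roll": 0},
  {"gripper": 38,"x": -0.6,"y": -4,"z": 0,"roll": 0},
  {"gripper": 38,"x": -0.6,"y": -4,"z": 0,"roll": 0},
  {"gripper": 38,"x": -0.6,"y": -4,"z": 0,"roll": 0},
  {"gripper": 38,"x": -0.6,"y": -4,"z": 0,"roll": 0},
])

```text
time_s: 14.45
eef_pos: [0.5465, 0.2744, 0.3358]
eef_rot: [-0.0, 0.999, 0.038, 0.0]
wrist_force: [1.2, -0.5, -0.7]
opening: 0.472
```

Request:
move_arm([
  {"gripper": 38,"x": -0.6,"y": -4,"z": 0,"roll": 0},
  {"gripper": 38,"x": -0.6,"y": -4,"z": 0,"roll": 0},
  {"gripper": 38,"x": -0.5,"y": -3.5,"z": 0,"roll": 0},
  {"gripper": 38,"x": 0,"y": 0,"z": 0,"roll": 0},
  {"gripper": 38,"x": 0,"y": 0,"z": 0,"roll": 0},
])

```text
time_s: 15.08
eef_pos: [0.5214, 0.3862, 0.3351]
eef_rot: [0.0, 0.999, 0.038, 0.0]
wrist_force: [-0.1, -0.1, -1.9]
opening: 0.471
```

```bash
python3 -c "
from h import *
plan(.52,.40,.044,4.4)"
```

```text
t 15.07 g [0.5215 0.3861 0.1801] th 4.35 roll -0.05 shift [-0.04 -1.4  13.61] F [-0.1 -0.1 -1.9] op 0.471 tilt 0.03
```

Request:
move_arm([
  {"gripper": 38,"x": 0,"y": -1,"z": 4,"roll": 0},
  {"gripper": 38,"x": 0,"y": 0,"z": 4,"roll": 0},
  {"gripper": 38,"x": 0,"y": 0,"z": 3.5,"roll": 0},
  {"gripper": 38,"x": 0,"y": 0,"z": 1.4,"roll": 0},
  {"gripper": 38,"x": 0,"y": 0,"z": 0,"roll": 0},
])

```text
time_s: 15.7
eef_pos: [0.521, 0.3957, 0.2053]
eef_rot: [0.0, 0.999, 0.037, -0.001]
wrist_force: [0.4, -0.7, -0.9]
opening: 0.475
```

Request:
move_arm([
  {"gripper": 38,"x": 0,"y": 0,"z": 0,"roll": 0},
  {"gripper": 38,"x": 0,"y": 0,"z": 0,"roll": 0},
])

```text
time_s: 15.95
eef_pos: [0.5215, 0.3968, 0.2076]
eef_rot: [-0.001, 0.999, 0.038, 0.001]
wrist_force: [-0.4, 1.3, 0.3]
opening: 0.477
```

Request:
move_arm([
  {"gripper": 38,"x": 0,"y": 0,"z": 0.5,"roll": 0},
  {"gripper": 38,"x": 0,"y": 0,"z": 0.3,"roll": 0},
  {"gripper": 38,"x": 0,"y": 0,"z": 0,"roll": 0},
  {"gripper": 38,"x": 0,"y": 0,"z": 0,"roll": 0},
])

```text
time_s: 16.45
eef_pos: [0.5209, 0.3967, 0.199]
eef_rot: [-0.0, 0.999, 0.038, 0.0]
wrist_force: [-3.3, -2.1, 8.6]
opening: 0.477
```

```bash
python3 -c "
from h import *
plan(.52,.40,.044,4.4)"
```

```text
t 16.45 g [0.5209 0.3967 0.044 ] th 4.35 roll -0.05 shift [-0.07 -0.33  0.  ] F [-3.3 -2.1  8.6] op 0.477 tilt 0.03
```

Request:
move_arm([
  {"gripper": 60,"x": 0,"y": 0,"z": 0,"roll": 0},
  {"gripper": 75,"x": 0,"y": 0,"z": 0,"roll": 0},
  {"gripper": 75,"x": 0,"y": 0,"z": -2,"roll": 0},
  {"gripper": 75,"x": 0,"y": 0,"z": -3,"roll": 0},
  {"gripper": 75,"x": 0,"y": 0,"z": -4,"roll": 0},
])

```text
time_s: 17.08
eef_pos: [0.5205, 0.3964, 0.289]
eef_rot: [0.0, 0.999, 0.038, -0.0]
wrist_force: [0.3, 0.2, -0.1]
opening: 0.747
```

Request:
move_arm([
  {"gripper": 75,"x": 0,"y": 0,"z": -4,"roll": 0},
  {"gripper": 75,"x": 0.6,"y": 4,"z": 0,"roll": 0},
  {"gripper": 75,"x": 0.6,"y": 4,"z": 0,"roll": 0},
  {"gripper": 75,"x": 0.6,"y": 4,"z": 0,"roll": 0},
  {"gripper": 75,"x": 0.6,"y": 4,"z": 0,"roll": 0},
])

```text
time_s: 17.7
eef_pos: [0.557, 0.2377, 0.3294]
eef_rot: [-0.0, 0.999, 0.038, 0.001]
wrist_force: [0.1, -0.2, -0.2]
opening: 0.748
```

```bash
python3 -c "
from h import *
plan(.607,-.067,.17,7)"
```

```text
t 17.7 g [0.5573 0.2377 0.1744] th 4.35 roll -2.65 shift [ 1.22 30.85  0.43] F [ 0.1 -0.2 -0.2] op 0.748 tilt 0.11
```

Request:
move_arm([
  {"gripper": 75,"x": 0,"y": 0,"z": 0,"roll": -2.6},
  {"gripper": 75,"x": 0.2,"y": 4.4,"z": 0,"roll": 0},
  {"gripper": 75,"x": 0.2,"y": 4.4,"z": 0,"roll": 0},
  {"gripper": 75,"x": 0.2,"y": 4.4,"z": 0,"roll": 0},
  {"gripper": 75,"x": 0.2,"y": 4.4,"z": 0,"roll": 0},
])

```text
time_s: 18.32
eef_pos: [0.5862, 0.0637, 0.3293]
eef_rot: [0.0, 0.998, 0.061, 0.001]
wrist_force: [0.2, 0.5, -0.2]
opening: 0.753
```

Request:
move_arm([
  {"gripper": 75,"x": 0.2,"y": 4.4,"z": 0,"roll": 0},
  {"gripper": 75,"x": 0.1,"y": 4.4,"z": 0,"roll": 0},
  {"gripper": 75,"x": 0.1,"y": 4.3,"z": 0,"roll": 0},
  {"gripper": 75,"x": 0,"y": 0,"z": 0,"roll": 0},
  {"gripper": 75,"x": 0,"y": 0,"z": 0,"roll": 0},
])

```text
time_s: 18.95
eef_pos: [0.6056, -0.0643, 0.3284]
eef_rot: [-0.0, 0.998, 0.06, 0.0]
wrist_force: [0.5, 0.2, 0.5]
opening: 0.75
```

```bash
python3 -c "
from h import *
plan(.607,-.067,.05,7)
i=snap('side','s7.png')['img']
cv2.imwrite('pics/c7.png',np.hstack([cv2.resize(i[110:260,190:290],(400,600),interpolation=2),cv2.resize(i[260:410,170:270],(400,600),interpolation=2)])[:,:,::-1])"
```

```text
t 18.95 g [ 0.6057 -0.0642  0.1734] th 6.9 roll -0.1 shift [ 0.08  0.29 12.34] F [0.5 0.2 0.5] op 0.75 tilt 0.04
```

View pics/c7.png

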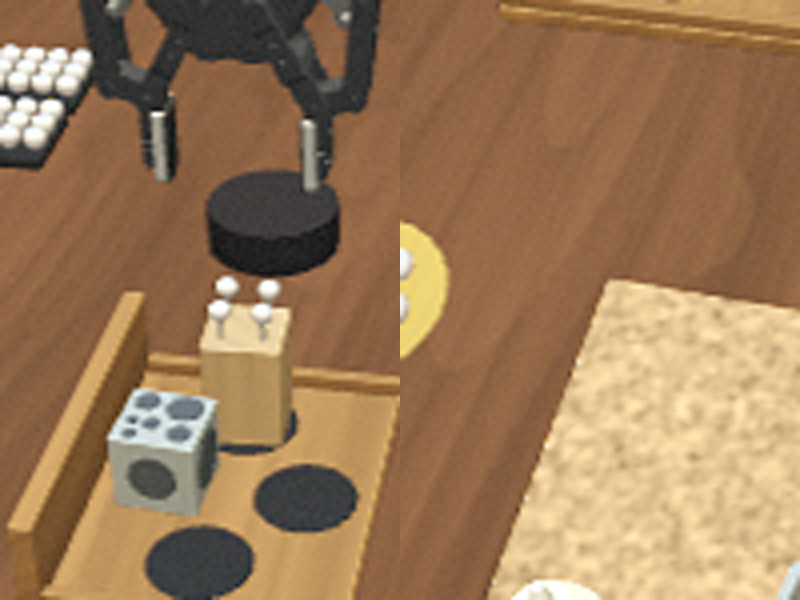

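Request:
move_arm([
  {"gripper": 75,"x": 0.1,"y": 0.3,"z": 1,"roll": 0},
  {"gripper": 75,"x": 0,"y": 0,"z": 3,"roll": 0},
  {"gripper": 75,"x": 0,"y": 0,"z": 3,"roll": 0},
  {"gripper": 75,"x": 0,"y": 0,"z": 3,"roll": 0},
  {"gripper": 75,"x": 0,"y": 0,"z": 2,"roll": 0},
])

```text
time_s: 19.62
eef_pos: [0.6064, -0.0663, 0.2055]
eef_rot: [-0.0, 0.998, 0.061, -0.001]
wrist_force: [-0.3, -0.2, 0.4]
opening: 0.748
```

Request:
move_arm([
  {"gripper": 75,"x": 0,"y": 0,"z": 0,"roll": 0},
  {"gripper": 75,"x": 0,"y": 0,"z": 0,"roll": 0},
  {"gripper": 75,"x": 0,"y": 0,"z": 0,"roll": 0},
])

```text
time_s: 20.0
eef_pos: [0.6078, -0.0675, 0.2092]
eef_rot: [0.0, 0.998, 0.06, 0.001]
wrist_force: [0.0, 0.0, 0.8]
opening: 0.749
```

```bash
python3 -c "
from h import *
plan(.607,-.067,.05,7)
i=snap('side','s8.png')['img']
cv2.imwrite('pics/c8.png',cv2.resize(i[165:235,210:300],(720,560),interpolation=2)[:,:,::-1])"
```

```text
t 20.0 g [ 0.6082 -0.0676  0.0542] th 6.93 roll -0.07 shift [-0.11 -0.08  0.42] F [0.  0.  0.8] op 0.749 tilt 0.15
```

View pics/c8.png

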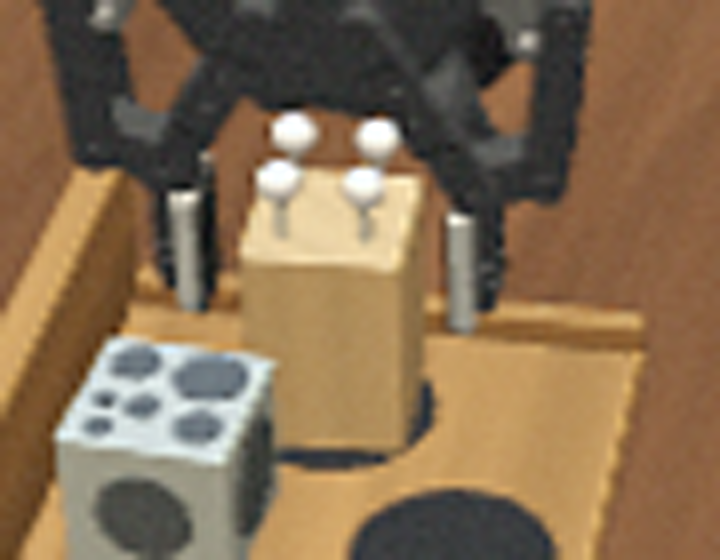

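Request:
move_arm([
  {"gripper": 75,"x": -0.15,"y": 0,"z": 0.4,"roll": -0.7},
  {"gripper": 65,"x": 0,"y": 0,"z": 0,"roll": 0},
  {"gripper": 52,"x": 0,"y": 0,"z": 0,"roll": 0},
  {"gripper": 38,"x": 0,"y": 0,"z": 0,"roll": 0},
  {"gripper": 38,"x": 0,"y": 0,"z": 0,"roll": 0},
])

```text
time_s: 20.68
eef_pos: [0.6058, -0.0676, 0.2039]
eef_rot: [0.0, 0.998, 0.067, 0.0]
wrist_force: [0.1, -0.4, 2.0]
opening: 0.483
```

```bash
python3 -c "
from h import *
plan(.52,.30,.05,7)
i=snap('side','s9.png')['img'];j=cv2.imread('pics/s8.png')[:,:,::-1]
cv2.imwrite('pics/c9.png',np.hstack([cv2.resize(k[175:235,230:270],(400,600),interpolation=2) for k in (j,i)])[:,:,::-1])"
```

```text
t 20.68 g [ 0.6058 -0.0677  0.0489] th 7.63 roll 0.63 shift [ -4.04 -37.54  -0.12] F [ 0.1 -0.4  2. ] op 0.483 tilt 0.03
```

View pics/c9.png

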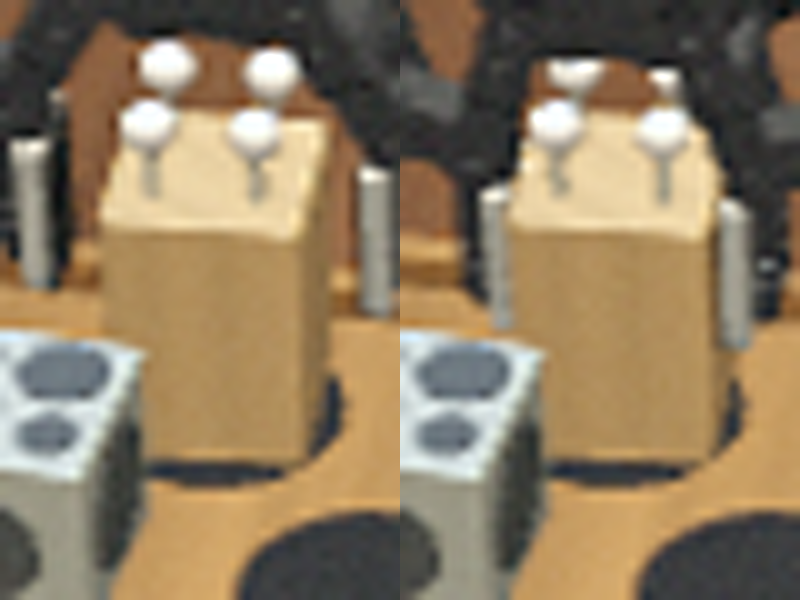

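Request:
move_arm([
  {"gripper": 38,"x": 0,"y": 0,"z": -2,"roll": 0},
  {"gripper": 38,"x": 0,"y": 0,"z": -3,"roll": 0},
  {"gripper": 38,"x": 0,"y": 0,"z": -4,"roll": 0},
  {"gripper": 38,"x": 0,"y": 0,"z": -4,"roll": 0},
  {"gripper": 38,"x": -0.3,"y": -3,"z": 0,"roll": 0},
])

```text
time_s: 21.35
eef_pos: [0.6002, -0.0397, 0.3396]
eef_rot: [0.002, 0.998, 0.065, 0.004]
wrist_force: [0.9, -0.2, -1.5]
opening: 0.485
```

Request:
move_arm([
  {"gripper": 38,"x": -0.4,"y": -4,"z": 0,"roll": 0},
  {"gripper": 38,"x": -0.4,"y": -4,"z": 0,"roll": 0},
  {"gripper": 38,"x": -0.4,"y": -4,"z": 0,"roll": 0},
  {"gripper": 38,"x": -0.4,"y": -4,"z": 0,"roll": 0},
  {"gripper": 38,"x": -0.4,"y": -4,"z": 0,"roll": 0},
])

```text
time_s: 21.98
eef_pos: [0.5517, 0.1586, 0.3349]
eef_rot: [-0.0, 0.998, 0.067, 0.0]
wrist_force: [0.9, 0.8, -0.5]
opening: 0.484
```

Request:
move_arm([
  {"gripper": 38,"x": -0.4,"y": -4,"z": 0,"roll": 0},
  {"gripper": 38,"x": -0.4,"y": -4,"z": 0,"roll": 0},
  {"gripper": 38,"x": -0.5,"y": -4,"z": 0,"roll": 0},
  {"gripper": 38,"x": 0,"y": -2,"z": 0,"roll": 0},
  {"gripper": 38,"x": 0,"y": 0,"z": 0,"roll": 0},
])

```text
time_s: 22.6
eef_pos: [0.5205, 0.2953, 0.3343]
eef_rot: [0.0, 0.998, 0.068, 0.0]
wrist_force: [-0.5, 0.0, -1.2]
opening: 0.486
```

```bash
python3 -c "
from h import *
plan(.52,.29,.044,7.6)"
```

```text
t 22.6 g [0.5206 0.2953 0.1793] th 7.75 roll 0.15 shift [-0.14  0.51 13.53] F [-0.5  0.  -1.2] op 0.486 tilt 0.04
```

Request:
move_arm([
  {"gripper": 38,"x": 0,"y": 0,"z": 4,"roll": 0},
  {"gripper": 38,"x": 0,"y": 0,"z": 4,"roll": 0},
  {"gripper": 38,"x": 0,"y": 0,"z": 3,"roll": 0},
  {"gripper": 38,"x": 0,"y": 0,"z": 1.8,"roll": 0},
  {"gripper": 38,"x": 0,"y": 0,"z": 0,"roll": 0},
])

```text
time_s: 23.22
eef_pos: [0.5207, 0.2935, 0.2047]
eef_rot: [0.0, 0.998, 0.066, -0.001]
wrist_force: [0.6, -0.8, -0.7]
opening: 0.481
```

Request:
move_arm([
  {"gripper": 38,"x": 0,"y": 0,"z": 0,"roll": 0},
  {"gripper": 38,"x": 0,"y": 0,"z": 0.5,"roll": 0},
  {"gripper": 38,"x": 0,"y": 0,"z": 0,"roll": 0},
  {"gripper": 38,"x": 0,"y": 0,"z": 0,"roll": 0},
])

```text
time_s: 23.72
eef_pos: [0.5208, 0.2945, 0.201]
eef_rot: [-0.0, 0.998, 0.067, 0.0]
wrist_force: [0.5, -0.4, 0.1]
opening: 0.483
```

Touch expected at TCP z ≈ 0.198.

Request:
move_arm([
  {"gripper": 38,"x": 0,"y": 0,"z": 0.3,"roll": 0},
  {"gripper": 38,"x": 0,"y": 0,"z": 0,"roll": 0},
  {"gripper": 38,"x": 0,"y": 0,"z": 0,"roll": 0},
])

```text
time_s: 24.1
eef_pos: [0.521, 0.2945, 0.198]
eef_rot: [-0.0, 0.998, 0.067, 0.0]
wrist_force: [1.3, 1.1, 1.0]
opening: 0.488
```

```bash
python3 -c "
from h import *
plan(.52,.29,.044,7.6)"
```

```text
t 24.1 g [0.5212 0.2946 0.043 ] th 7.63 roll 0.03 shift [-0.18  0.44 -0.1 ] F [1.3 1.1 1. ] op 0.488 tilt 0.06
```

Request:
move_arm([
  {"gripper": 60,"x": 0,"y": 0,"z": 0,"roll": 0},
  {"gripper": 75,"x": 0,"y": 0,"z": 0,"roll": 0},
  {"gripper": 75,"x": 0,"y": 0,"z": -2,"roll": 0},
  {"gripper": 75,"x": 0,"y": 0,"z": -3,"roll": 0},
  {"gripper": 75,"x": 0,"y": 0,"z": -4,"roll": 0},
])

```text
time_s: 24.72
eef_pos: [0.5205, 0.2943, 0.2891]
eef_rot: [0.0, 0.998, 0.067, -0.0]
wrist_force: [1.1, 0.7, -0.4]
opening: 0.751
```

Request:
move_arm([
  {"gripper": 75,"x": 0,"y": 0,"z": -4,"roll": 0},
  {"gripper": 75,"x": 0,"y": 0,"z": 0,"roll": 10.5},
  {"gripper": 75,"x": 0,"y": 0,"z": 0,"roll": 10.5},
  {"gripper": 75,"x": 0,"y": 0,"z": 0,"roll": 10.5},
  {"gripper": 75,"x": 0,"y": 0,"z": 0,"roll": 10.5},
])

```text
time_s: 25.35
eef_pos: [0.5208, 0.2944, 0.3294]
eef_rot: [-0.0, 0.954, -0.298, 0.001]
wrist_force: [-0.1, -0.1, 0.1]
opening: 0.748
```

Request:
move_arm([
  {"gripper": 75,"x": 0,"y": 0,"z": 0,"roll": 10.5},
  {"gripper": 75,"x": 0,"y": 0,"z": 0,"roll": 10.5},
  {"gripper": 75,"x": 0,"y": 0,"z": 0,"roll": 10.5},
  {"gripper": 75,"x": 0,"y": 0,"z": 0,"roll": 10.5},
  {"gripper": 75,"x": 0,"y": 0,"z": 0,"roll": 10.5},
])

```text
time_s: 25.98
eef_pos: [0.5208, 0.2944, 0.3293]
eef_rot: [-0.001, 0.724, -0.69, 0.0]
wrist_force: [-0.5, -0.4, -0.6]
opening: 0.749
```

```bash
python3 - <<'E'
from h import *
plan(.631,-.0078,.17,-88)
b=snap('top','t10.png'); i=b['img']; s=snap('side','s10.png')['img']
cv2.imwrite('pics/c10.png',np.hstack([cv2.resize(i[140:180,255:295],(400,400),interpolation=2),cv2.resize(s[280:420,180:320],(400,400),interpolation=2)])[:,:,::-1])
E
```

```text
t 25.98 g [0.521  0.2945 0.1743] th -87.21 roll 0.79 shift [30.6  -9.94  0.43] F [-0.5 -0.4 -0.6] op 0.749 tilt 0.09
```

View pics/c10.png

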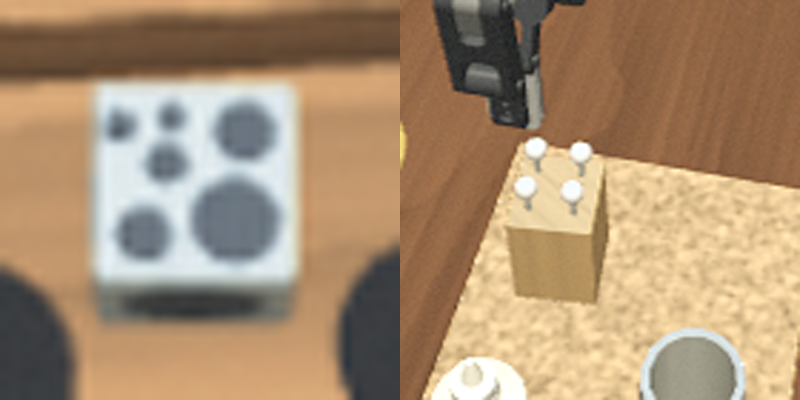

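Request:
move_arm([
  {"gripper": 80,"x": 0,"y": 0,"z": 0,"roll": 0.8},
  {"gripper": 80,"x": 4.2,"y": -1.35,"z": 0,"roll": 0},
  {"gripper": 80,"x": 4.3,"y": -1.4,"z": 0,"roll": 0},
  {"gripper": 80,"x": 4.3,"y": -1.4,"z": 0,"roll": 0},
  {"gripper": 80,"x": 4.3,"y": -1.4,"z": 0,"roll": 0},
])

```text
time_s: 26.7
eef_pos: [0.5835, 0.1245, 0.3282]
eef_rot: [-0.0, 0.722, -0.692, 0.0]
wrist_force: [0.6, 0.9, 0.4]
opening: 0.796
```

Request:
move_arm([
  {"gripper": 80,"x": 4.3,"y": -1.4,"z": 0,"roll": 0},
  {"gripper": 80,"x": 4.3,"y": -1.4,"z": 0,"roll": 0},
  {"gripper": 80,"x": 4.3,"y": -1.4,"z": 0,"roll": 0},
  {"gripper": 80,"x": 0,"y": 0,"z": 0,"roll": 0},
  {"gripper": 80,"x": 0,"y": 0,"z": 0,"roll": 0},
])

```text
time_s: 27.32
eef_pos: [0.6302, -0.0013, 0.3277]
eef_rot: [0.0, 0.722, -0.692, -0.0]
wrist_force: [0.3, -0.6, 0.3]
opening: 0.797
```

```bash
python3 - <<'E'
from h import *
plan(.631,-.0078,.036,-88)
c=dict(np.load('pics/t10.npz')); print(onplane(c,274.25,157.95,.054))
E
```

```text
t 27.32 g [ 0.6301 -0.0012  0.1727] th -87.62 roll 0.38 shift [ 0.67 -0.08 13.67] F [ 0.3 -0.6  0.3] op 0.797 tilt 0.04
[ 0.63089109 -0.00810486  0.054     ]
```

Request:
move_arm([
  {"gripper": 80,"x": 0.65,"y": 0,"z": 2,"roll": 0.4},
  {"gripper": 80,"x": 0,"y": 0,"z": 4,"roll": 0},
  {"gripper": 80,"x": 0,"y": 0,"z": 3,"roll": 0},
  {"gripper": 80,"x": 0,"y": 0,"z": 3,"roll": 0},
  {"gripper": 80,"x": 0,"y": 0,"z": 1,"roll": 0},
])

```text
time_s: 27.95
eef_pos: [0.6289, -0.0068, 0.1942]
eef_rot: [0.002, 0.719, -0.695, -0.002]
wrist_force: [-0.4, 0.1, -0.2]
opening: 0.803
```

Request:
move_arm([
  {"gripper": 80,"x": 0,"y": 0,"z": 0,"roll": 0},
  {"gripper": 80,"x": 0,"y": 0,"z": 0,"roll": 0},
  {"gripper": 80,"x": 0,"y": 0,"z": 0,"roll": 0},
])

```text
time_s: 28.32
eef_pos: [0.6313, -0.0079, 0.1991]
eef_rot: [-0.001, 0.719, -0.695, 0.001]
wrist_force: [-0.8, 0.5, 0.3]
opening: 0.797
```

```bash
python3 - <<'E'
from h import *
plan(.631,-.0078,.036,-88)
E
```

```text
t 28.32 g [ 0.6316 -0.008   0.0441] th -88.06 roll -0.06 shift [-0.02  0.07  0.81] F [-0.8  0.5  0.3] op 0.797 tilt 0.14
```

Request:
move_arm([
  {"gripper": 80,"x": 0,"y": 0,"z": 0.8,"roll": 0},
  {"gripper": 70,"x": 0,"y": 0,"z": 0,"roll": 0},
  {"gripper": 55,"x": 0,"y": 0,"z": 0,"roll": 0},
  {"gripper": 40,"x": 0,"y": 0,"z": 0,"roll": 0},
  {"gripper": 40,"x": 0,"y": 0,"z": 0,"roll": 0},
])

```text
time_s: 28.95
eef_pos: [0.6307, -0.0074, 0.1899]
eef_rot: [-0.0, 0.719, -0.695, -0.0]
wrist_force: [-1.3, 3.6, 1.7]
opening: 0.51
```

Request:
move_arm([
  {"gripper": 40,"x": 0,"y": 0,"z": 0,"roll": 0},
  {"gripper": 40,"x": 0,"y": 0,"z": -0.5,"roll": 0},
  {"gripper": 40,"x": 0,"y": 0,"z": -1,"roll": 0},
  {"gripper": 40,"x": 0,"y": 0,"z": 0,"roll": 0},
  {"gripper": 40,"x": 0,"y": 0,"z": 0,"roll": 0},
])

```text
time_s: 29.58
eef_pos: [0.6305, -0.0081, 0.2046]
eef_rot: [0.0, 0.719, -0.695, -0.0]
wrist_force: [0.4, -0.1, -7.5]
opening: 0.507
```

```bash
python3 - <<'E'
from h import *
plan(.463,-.318,.15,-88)
E
```

```text
t 29.57 g [ 0.6305 -0.0081  0.0496] th -88.08 roll -0.08 shift [ 30.39  17.82 -10.04] F [ 0.4 -0.1 -7.5] op 0.507 tilt 0.01
```

Request:
move_arm([
  {"gripper": 40,"x": 0,"y": 0,"z": -3,"roll": 1.5},
  {"gripper": 40,"x": 0,"y": 0,"z": -4,"roll": 1.5},
  {"gripper": 40,"x": 0,"y": 0,"z": -3,"roll": 1.5},
  {"gripper": 40,"x": 3,"y": 1.6,"z": 0,"roll": 0},
  {"gripper": 40,"x": 4,"y": 2,"z": 0,"roll": 0},
])

```text
time_s: 30.2
eef_pos: [0.5912, -0.0761, 0.305]
eef_rot: [0.0, -0.692, 0.722, -0.0]
wrist_force: [-0.3, -0.7, -7.9]
opening: 0.503
```

```bash
python3 - <<'E'
from h import *
c=dict(np.load('pics/side0.npz'));I=cv2.cvtColor(c['img'],cv2.COLOR_RGB2HSV)
m=np.zeros(I.shape[:2],np.uint8); m[145:190,305:365]=((I[...,1]<60)&(I[...,2]>140))[145:190,305:365]
cs=max(cv2.findContours(m,0,1)[0],key=cv2.contourArea); q=cv2.approxPolyDP(cs,3,True)[:,0]; print(q.tolist(),[onplane(c,*p,.012)[:2].round(4).tolist() for p in q])
M=cv2.moments(cs);print(onplane(c,M['m10']/M['m00'],M['m01']/M['m00'],.012))
t=dict(np.load('pics/t10.npz'));I=cv2.cvtColor(t['img'],cv2.COLOR_RGB2HSV)
m[:]=0; m[210:270,385:445]=((I[...,1]<60)&(I[...,2]>140))[210:270,385:445]
cs=max(cv2.findContours(m,0,1)[0],key=cv2.contourArea);M=cv2.moments(cs);print(onplane(t,M['m10']/M['m00'],M['m01']/M['m00'],.012))
plan(.463,-.318,.15,-92.6)
E
```

```text
[[320, 155], [314, 174], [348, 179], [354, 159]] [[0.5087, -0.3543], [0.5074, -0.258], [0.4234, -0.2553], [0.4194, -0.3549]]
[ 0.46409267 -0.30399729  0.012     ]
[ 0.46243799 -0.31774477  0.012     ]
t 30.2 g [ 0.5913 -0.0762  0.15  ] th -92.45 roll 0.15 shift [ 2.474e+01  1.172e+01 -1.000e-02] F [-0.3 -0.7 -7.9] op 0.503 tilt 0.04
```

Request:
move_arm([
  {"gripper": 40,"x": 4.1,"y": 1.95,"z": 0,"roll": 0},
  {"gripper": 40,"x": 4.1,"y": 1.95,"z": 0,"roll": 0},
  {"gripper": 40,"x": 4.1,"y": 1.95,"z": 0,"roll": 0},
  {"gripper": 40,"x": 4.1,"y": 1.95,"z": 0,"roll": 0},
  {"gripper": 40,"x": 4.1,"y": 1.95,"z": 0,"roll": 0},
])

```text
time_s: 30.82
eef_pos: [0.4839, -0.2777, 0.3044]
eef_rot: [-0.0, -0.691, 0.723, 0.0]
wrist_force: [0.5, 0.4, -8.1]
opening: 0.506
```

Request:
move_arm([
  {"gripper": 40,"x": 4.1,"y": 1.95,"z": 0,"roll": 0},
  {"gripper": 40,"x": 0,"y": 0,"z": 0,"roll": 0},
  {"gripper": 40,"x": 0,"y": 0,"z": 0,"roll": 0},
])

```text
time_s: 31.2
eef_pos: [0.4634, -0.3165, 0.3043]
eef_rot: [0.0, -0.691, 0.723, 0.0]
wrist_force: [0.1, -0.3, -7.7]
opening: 0.51
```

```bash
python3 - <<'E'
from h import *
plan(.463,-.3175,.0369,-92.6)
E
```

```text
t 31.2 g [ 0.4633 -0.3164  0.1493] th -92.62 roll -0.02 shift [ 0.12  0.02 11.24] F [ 0.1 -0.3 -7.7] op 0.51 tilt 0.06
```

Request:
move_arm([
  {"gripper": 40,"x": 0.1,"y": 0,"z": 3,"roll": 0},
  {"gripper": 40,"x": 0,"y": 0,"z": 4,"roll": 0},
  {"gripper": 40,"x": 0,"y": 0,"z": 2.5,"roll": 0},
  {"gripper": 40,"x": 0,"y": 0,"z": 0.8,"roll": 0},
  {"gripper": 40,"x": 0,"y": 0,"z": 0,"roll": 0},
])

```text
time_s: 31.82
eef_pos: [0.4641, -0.3171, 0.2017]
eef_rot: [0.0, -0.691, 0.722, 0.0]
wrist_force: [-0.7, -0.0, -6.4]
opening: 0.505
```

Request:
move_arm([
  {"gripper": 40,"x": 0,"y": 0,"z": 0,"roll": 0},
  {"gripper": 40,"x": 0,"y": 0,"z": 0,"roll": 0},
  {"gripper": 40,"x": 0,"y": 0,"z": 0,"roll": 0},
])

```text
time_s: 32.2
eef_pos: [0.4638, -0.3179, 0.2025]
eef_rot: [0.0, -0.691, 0.723, -0.001]
wrist_force: [0.3, 0.0, -7.8]
opening: 0.507
```

```bash
python3 - <<'E'
from h import *
plan(.463,-.3175,.0369,-92.6)
E
```

```text
t 32.2 g [ 0.4639 -0.3181  0.0475] th -92.57 roll 0.03 shift [-0.06  0.1   1.06] F [ 0.3  0.  -7.8] op 0.507 tilt 0.08
```

Request:
move_arm([
  {"gripper": 40,"x": 0,"y": 0.1,"z": 0.5,"roll": 0},
  {"gripper": 40,"x": 0,"y": 0,"z": 0.4,"roll": 0},
  {"gripper": 40,"x": 0,"y": 0,"z": 0,"roll": 0},
  {"gripper": 40,"x": 0,"y": 0,"z": 0,"roll": 0},
])

```text
time_s: 32.7
eef_pos: [0.4625, -0.3176, 0.1925]
eef_rot: [0.0, -0.691, 0.723, 0.0]
wrist_force: [0.2, -0.9, -6.8]
opening: 0.508
```

Request:
move_arm([
  {"gripper": 40,"x": 0,"y": 0,"z": 0.2,"roll": 0},
  {"gripper": 40,"x": 0,"y": 0,"z": 0,"roll": 0},
  {"gripper": 40,"x": 0,"y": 0,"z": 0,"roll": 0},
])

```text
time_s: 33.08
eef_pos: [0.4627, -0.3177, 0.1919]
eef_rot: [-0.0, -0.691, 0.723, -0.0]
wrist_force: [-4.4, 3.4, 6.8]
opening: 0.509
```

```bash
python3 - <<'E'
from h import *
plan(.463,-.3175,.0369,-92.6)
E
```

```text
t 33.08 g [ 0.4627 -0.3178  0.0369] th -92.56 roll 0.04 shift [-0.03 -0.03  0.  ] F [-4.4  3.4  6.8] op 0.509 tilt 0.01
```

Request:
move_arm([
  {"gripper": 60,"x": 0,"y": 0,"z": 0,"roll": 0},
  {"gripper": 80,"x": 0,"y": 0,"z": 0,"roll": 0},
  {"gripper": 80,"x": 0,"y": 0,"z": -2,"roll": 0},
  {"gripper": 80,"x": 0,"y": 0,"z": -4,"roll": 0},
  {"gripper": 80,"x": 0,"y": 0,"z": -4,"roll": 0},
])

```text
time_s: 33.7
eef_pos: [0.4627, -0.3178, 0.2931]
eef_rot: [0.0, -0.691, 0.723, -0.0]
wrist_force: [0.3, 0.2, -0.6]
opening: 0.804
```

Request:
move_arm([
  {"gripper": 75,"x": -4,"y": 0,"z": -4,"roll": 0},
  {"gripper": 75,"x": -6,"y": 0,"z": 0,"roll": 0},
  {"gripper": 75,"x": -6,"y": 0,"z": 0,"roll": 0},
  {"gripper": 75,"x": -6,"y": 0,"z": 0,"roll": 0},
  {"gripper": 75,"x": -6,"y": 0,"z": 0,"roll": 0},
])

```text
time_s: 34.33
eef_pos: [0.4751, -0.0362, 0.3325]
eef_rot: [0.001, -0.691, 0.723, -0.001]
wrist_force: [1.0, -0.1, 1.2]
opening: 0.747
```

Request:
move_arm([
  {"gripper": 75,"x": -6,"y": 0,"z": 0,"roll": 0},
  {"gripper": 75,"x": -6,"y": 0,"z": 0,"roll": 0},
  {"gripper": 75,"x": -6,"y": 0,"z": 0,"roll": 0},
  {"gripper": 75,"x": -6,"y": 0,"z": 0,"roll": 0},
  {"gripper": 75,"x": -6,"y": 0,"z": 0,"roll": 0},
])

```text
time_s: 34.95
eef_pos: [0.4886, 0.2639, 0.3326]
eef_rot: [0.001, -0.691, 0.723, -0.001]
wrist_force: [0.3, -0.7, 0.3]
opening: 0.753
```

```bash
python3 - <<'E'
from h import *
plan(.521,.2946,.17,7.63)
b=snap('top','t11.png')['img']; s=snap('side','s11.png')['img']
cv2.imwrite('pics/c11.png',np.hstack([cv2.resize(b[210:270,385:445],(400,400),interpolation=2),cv2.resize(s[125:205,290:370],(400,400),interpolation=2)])[:,:,::-1])
E
```

```text
t 34.95 g [0.489  0.264  0.1776] th -92.56 roll 79.81 shift [-3.58  2.61  0.76] F [ 0.3 -0.7  0.3] op 0.753 tilt 0.16
```

View pics/c11.png

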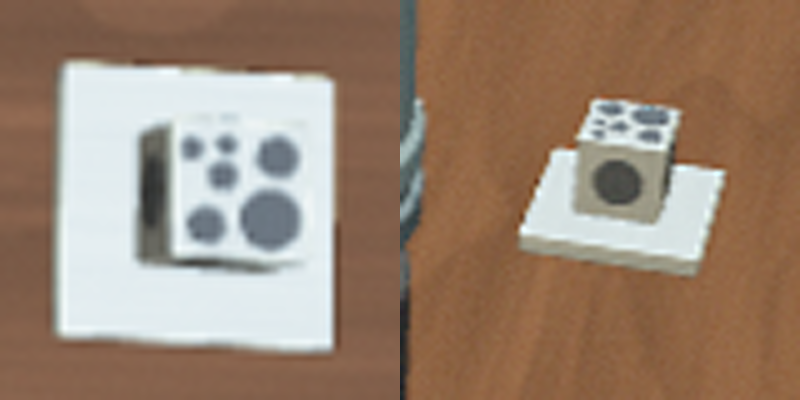

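```bash
python3 - <<'E'
from h import *
s=dict(np.load('pics/s11.npz'));t=dict(np.load('pics/t11.npz'))
for u in(328,337,340): print(u,s['img'][146:182,u].min(1).tolist())
for v in(238,): print(v,t['img'][v,388:440].min(1).tolist())
for u in(408,): print(u,t['img'][214:268,u].min(1).tolist(),t['img'][214:268,418].min(1).tolist())
print('block top',onplane(t,385+241/6.667-.43,210+191/6.667-.43,.056),'plate',onplane(t,385+196/6.667-.43,210+206/6.667-.43,.012))
for y in(-.3178,-.3158): 
  print('pred side near base mid',proj(s,[.463,y+.022,.012]),'near top',proj(s,[.463,y+.022,.056]),'plate near top',proj(s,[.463,-.318+.045,.012]),proj(s,[.463,-.318+.045,0]),'far',proj(s,[.463,-.318-.045,.012]))
E
```

```text
328 [208, 209, 216, 190, 220, 165, 208, 153, 136, 139, 135, 138, 141, 118, 107, 105, 116, 135, 135, 132, 131, 128, 196, 216, 215, 215, 217, 224, 141, 134, 134, 84, 68, 69, 68, 63]
337 [194, 116, 104, 164, 223, 192, 174, 220, 203, 138, 133, 137, 125, 95, 71, 68, 71, 67, 92, 131, 133, 137, 131, 176, 219, 217, 219, 219, 223, 165, 136, 133, 115, 66, 65, 63]
340 [128, 115, 116, 107, 186, 119, 107, 171, 228, 133, 130, 134, 133, 133, 135, 135, 136, 131, 136, 133, 135, 134, 128, 135, 219, 218, 218, 216, 216, 217, 133, 130, 137, 67, 56, 60]
238 [72, 73, 73, 75, 75, 130, 212, 227, 227, 227, 227, 226, 226, 227, 227, 226, 221, 179, 64, 50, 55, 68, 154, 232, 225, 226, 226, 224, 208, 174, 174, 170, 215, 224, 221, 187, 163, 162, 163, 187, 216, 224, 228, 232, 226, 226, 217, 105, 75, 75, 75, 75]
408 [76, 71, 68, 69, 71, 71, 213, 230, 227, 226, 227, 227, 228, 227, 194, 131, 98, 97, 90, 77, 65, 60, 61, 57, 55, 58, 61, 66, 69, 73, 86, 94, 96, 97, 105, 137, 209, 226, 226, 225, 228, 227, 228, 226, 227, 226, 216, 145, 77, 78, 77, 76, 77, 77] [70, 68, 70, 71, 72, 73, 107, 215, 229, 226, 225, 226, 226, 201, 
[... 321 characters left out ...]
(334.0996712258567), np.float64(168.45265142117827)) near top (np.float64(335.436153306684), np.float64(153.06148399389275)) plate near top (np.float64(332.78969548717), np.float64(173.1437594885893)) (np.float64(332.4393152159871), np.float64(177.2484927829712)) far (np.float64(337.7209242477235), np.float64(155.48470952475304))
pred side near base mid (np.float64(333.9864926633704), np.float64(168.85795119266078)) near top (np.float64(335.32213186627314), np.float64(153.45405192678567)) plate near top (np.float64(332.78969548717), np.float64(173.1437594885893)) (np.float64(332.4393152159871), np.float64(177.2484927829712)) far (np.float64(337.7209242477235), np.float64(155.48470952475304))
```

Request:
move_arm([
  {"gripper": 75,"x": 0,"y": 0,"z": 0,"roll": -10},
  {"gripper": 75,"x": 0,"y": 0,"z": 0,"roll": -10},
  {"gripper": 75,"x": 0,"y": 0,"z": 0,"roll": -10},
  {"gripper": 75,"x": 0,"y": 0,"z": 0,"roll": -10},
  {"gripper": 75,"x": 0,"y": 0,"z": 0,"roll": -10},
])

```text
time_s: 35.67
eef_pos: [0.4888, 0.2612, 0.3321]
eef_rot: [-0.0, 0.933, -0.361, 0.001]
wrist_force: [-0.2, -0.2, 0.7]
opening: 0.748
```

Request:
move_arm([
  {"gripper": 75,"x": 0,"y": 0,"z": 0,"roll": -10},
  {"gripper": 75,"x": 0,"y": 0,"z": 0,"roll": -10},
  {"gripper": 75,"x": 0,"y": 0,"z": 0,"roll": -10},
  {"gripper": 75,"x": 0,"y": 0,"z": 0,"roll": -10},
  {"gripper": 75,"x": 0,"y": 0,"z": 0,"roll": -10},
])

```text
time_s: 36.3
eef_pos: [0.4888, 0.2612, 0.3321]
eef_rot: [-0.0, 0.998, 0.067, 0.001]
wrist_force: [-0.3, -0.7, -0.4]
opening: 0.751
```

```bash
python3 - <<'E'
from h import *
plan(.521,.2946,.15,7.63)
E
```

```text
t 36.3 g [0.489  0.2612 0.1771] th 7.73 roll 0.1 shift [ 3.61 -2.89  2.71] F [-0.3 -0.7 -0.4] op 0.751 tilt 0.09
```

Request:
move_arm([
  {"gripper": 75,"x": 3.6,"y": -2.9,"z": 0,"roll": 0.1},
  {"gripper": 75,"x": 0,"y": 0,"z": 1,"roll": 0},
  {"gripper": 75,"x": 0,"y": 0,"z": 3,"roll": 0},
  {"gripper": 75,"x": 0,"y": 0,"z": 0,"roll": 0},
  {"gripper": 75,"x": 0,"y": 0,"z": 0,"roll": 0},
])

```text
time_s: 36.92
eef_pos: [0.5207, 0.2948, 0.2918]
eef_rot: [-0.0, 0.998, 0.064, 0.0]
wrist_force: [0.2, 0.3, -0.3]
opening: 0.748
```

```bash
python3 - <<'E'
from h import *
plan(.521,.2946,.043,7.63)
E
```

```text
t 36.92 g [0.5208 0.2948 0.1368] th 7.31 roll -0.32 shift [0.01 0.03 9.38] F [ 0.2  0.3 -0.3] op 0.748 tilt 0.05
```

Request:
move_arm([
  {"gripper": 75,"x": 0,"y": 0,"z": 3,"roll": -0.3},
  {"gripper": 75,"x": 0,"y": 0,"z": 3,"roll": 0},
  {"gripper": 75,"x": 0,"y": 0,"z": 2.9,"roll": 0},
  {"gripper": 75,"x": 0,"y": 0,"z": 0,"roll": 0},
  {"gripper": 75,"x": 0,"y": 0,"z": 0,"roll": 0},
])

```text
time_s: 37.55
eef_pos: [0.5214, 0.2954, 0.2037]
eef_rot: [-0.0, 0.998, 0.067, 0.001]
wrist_force: [1.2, 0.4, 0.8]
opening: 0.751
```

```bash
python3 - <<'E'
from h import *
plan(.521,.2946,.043,7.63)
E
```

```text
t 37.55 g [0.5218 0.2955 0.0487] th 7.63 roll -0.0 shift [-0.1   0.08  0.57] F [1.2 0.4 0.8] op 0.751 tilt 0.16
```

Request:
move_arm([
  {"gripper": 75,"x": 0,"y": 0,"z": 0.5,"roll": 0},
  {"gripper": 75,"x": 0,"y": 0,"z": 0,"roll": 0},
  {"gripper": 55,"x": 0,"y": 0,"z": 0,"roll": 0},
  {"gripper": 38,"x": 0,"y": 0,"z": 0,"roll": 0},
  {"gripper": 38,"x": 0,"y": 0,"z": 0,"roll": 0},
])

```text
time_s: 38.17
eef_pos: [0.5209, 0.2953, 0.1972]
eef_rot: [-0.0, 0.998, 0.067, 0.0]
wrist_force: [-0.4, 0.2, 2.8]
opening: 0.488
```

```bash
python3 - <<'E'
from h import *
plan(.6076,-.0675,.163,7.63)
E
```

```text
t 38.17 g [0.521  0.2953 0.0422] th 7.63 roll -0.0 shift [  3.78  37.11 -12.08] F [-0.4  0.2  2.8] op 0.488 tilt 0.06
```

Request:
move_arm([
  {"gripper": 38,"x": 0,"y": 0,"z": 0,"roll": 0},
  {"gripper": 38,"x": 0,"y": 0,"z": -2,"roll": 0},
  {"gripper": 38,"x": 0,"y": 0,"z": -3,"roll": 0},
  {"gripper": 38,"x": 0,"y": 0,"z": -4,"roll": 0},
  {"gripper": 38,"x": 0,"y": 0,"z": -4,"roll": 0},
])

```text
time_s: 38.8
eef_pos: [0.5202, 0.2951, 0.3285]
eef_rot: [0.0, 0.998, 0.067, -0.0]
wrist_force: [-0.2, 0.6, -0.8]
opening: 0.486
```

Request:
move_arm([
  {"gripper": 38,"x": 0.4,"y": 4,"z": 0,"roll": 0},
  {"gripper": 38,"x": 0.4,"y": 4,"z": 0,"roll": 0},
  {"gripper": 38,"x": 0.4,"y": 4,"z": 0,"roll": 0},
  {"gripper": 38,"x": 0.4,"y": 4,"z": 0,"roll": 0},
  {"gripper": 38,"x": 0.4,"y": 4,"z": 0,"roll": 0},
])

```text
time_s: 39.42
eef_pos: [0.5668, 0.0984, 0.3276]
eef_rot: [0.0, 0.998, 0.067, 0.0]
wrist_force: [0.1, -0.0, -0.8]
opening: 0.483
```

Request:
move_arm([
  {"gripper": 38,"x": 0.4,"y": 4,"z": 0,"roll": 0},
  {"gripper": 38,"x": 0.4,"y": 4,"z": 0,"roll": 0},
  {"gripper": 38,"x": 0.4,"y": 4,"z": 0,"roll": 0},
  {"gripper": 38,"x": 0.4,"y": 3.5,"z": 0,"roll": 0},
  {"gripper": 38,"x": 0,"y": 0,"z": 0,"roll": 0},
])

```text
time_s: 40.05
eef_pos: [0.6036, -0.0543, 0.3275]
eef_rot: [0.0, 0.998, 0.065, 0.0]
wrist_force: [-0.8, 1.0, -0.8]
opening: 0.489
```

```bash
python3 - <<'E'
from h import *
plan(.6076,-.0675,.0489,7.63)
E
```

```text
t 40.05 g [ 0.6037 -0.0544  0.1725] th 7.44 roll -0.19 shift [ 0.21  1.34 12.36] F [-0.8  1.  -0.8] op 0.489 tilt 0.05
```

Request:
move_arm([
  {"gripper": 38,"x": 0.2,"y": 1.3,"z": 1,"roll": -0.2},
  {"gripper": 38,"x": 0,"y": 0,"z": 3,"roll": 0},
  {"gripper": 38,"x": 0,"y": 0,"z": 3,"roll": 0},
  {"gripper": 38,"x": 0,"y": 0,"z": 3,"roll": 0},
  {"gripper": 38,"x": 0,"y": 0,"z": 0.8,"roll": 0},
])

```text
time_s: 40.67
eef_pos: [0.6058, -0.0636, 0.216]
eef_rot: [-0.001, 0.998, 0.069, -0.002]
wrist_force: [0.6, 0.6, -0.6]
opening: 0.482
```

Request:
move_arm([
  {"gripper": 38,"x": 0,"y": 0,"z": 0,"roll": 0},
  {"gripper": 38,"x": 0,"y": 0,"z": 0,"roll": 0},
  {"gripper": 38,"x": 0,"y": 0,"z": 0,"roll": 0},
  {"gripper": 38,"x": 0,"y": 0,"z": 0,"roll": 0},
])

```text
time_s: 41.18
eef_pos: [0.6074, -0.0646, 0.2195]
eef_rot: [0.0, 0.998, 0.068, 0.001]
wrist_force: [-0.2, -0.0, -1.8]
opening: 0.486
```

```bash
python3 - <<'E'
from h import *
plan(.6076,-.0668,.0482,7.63)
E
```

```text
t 41.17 g [ 0.6076 -0.0647  0.0645] th 7.83 roll 0.2 shift [-0.03  0.21  1.63] F [-0.2 -0.  -1.8] op 0.486 tilt 0.08
```

Request:
move_arm([
  {"gripper": 38,"x": 0,"y": 0.2,"z": 0.8,"roll": 0.2},
  {"gripper": 38,"x": 0,"y": 0,"z": 0.5,"roll": 0},
  {"gripper": 38,"x": 0,"y": 0,"z": 0,"roll": 0},
  {"gripper": 38,"x": 0,"y": 0,"z": 0,"roll": 0},
  {"gripper": 38,"x": 0,"y": 0,"z": 0,"roll": 0},
])

```text
time_s: 41.8
eef_pos: [0.6075, -0.0665, 0.2058]
eef_rot: [0.0, 0.998, 0.067, 0.0]
wrist_force: [1.0, -0.5, -0.6]
opening: 0.486
```

```bash
python3 - <<'E'
from h import *
plan(.6076,-.0668,.0482,7.63)
E
```

```text
t 41.8 g [ 0.6075 -0.0665  0.0508] th 7.63 roll 0.0 shift [0.   0.03 0.26] F [ 1.  -0.5 -0.6] op 0.486 tilt 0.02
```

Request:
move_arm([
  {"gripper": 38,"x": 0,"y": 0,"z": 0.25,"roll": 0},
  {"gripper": 38,"x": 0,"y": 0,"z": 0,"roll": 0},
  {"gripper": 38,"x": 0,"y": 0,"z": 0,"roll": 0},
])

```text
time_s: 42.18
eef_pos: [0.6074, -0.0665, 0.2032]
eef_rot: [0.0, 0.998, 0.067, 0.0]
wrist_force: [1.5, -0.6, -0.8]
opening: 0.484
```

Request:
move_arm([
  {"gripper": 60,"x": 0,"y": 0,"z": 0,"roll": 0},
  {"gripper": 75,"x": 0,"y": 0,"z": 0,"roll": 0},
  {"gripper": 75,"x": 0,"y": 0,"z": -2,"roll": 0},
  {"gripper": 75,"x": 0,"y": 0,"z": -3,"roll": 0},
  {"gripper": 75,"x": 0,"y": 0,"z": -4,"roll": 0},
])

```text
time_s: 42.8
eef_pos: [0.6071, -0.0664, 0.2947]
eef_rot: [-0.0, 0.998, 0.067, -0.0]
wrist_force: [0.3, -0.2, -0.2]
opening: 0.751
```

Request:
move_arm([
  {"gripper": 75,"x": 0,"y": 0,"z": -4,"roll": 0},
  {"gripper": 75,"x": -0.4,"y": -4,"z": 0,"roll": 0},
  {"gripper": 75,"x": -0.4,"y": -4,"z": 0,"roll": 0},
  {"gripper": 75,"x": -0.4,"y": -4,"z": 0,"roll": 0},
  {"gripper": 75,"x": -0.4,"y": -4,"z": 0,"roll": 0},
])

```text
time_s: 43.42
eef_pos: [0.5699, 0.0911, 0.335]
eef_rot: [0.0, 0.998, 0.066, 0.001]
wrist_force: [0.3, -0.3, 0.8]
opening: 0.745
```

Request:
move_arm([
  {"gripper": 75,"x": -0.2,"y": -5,"z": 0,"roll": 3.3},
  {"gripper": 75,"x": -0.2,"y": -5,"z": 0,"roll": 0},
  {"gripper": 75,"x": -0.2,"y": -5,"z": 0,"roll": 0},
  {"gripper": 75,"x": -0.2,"y": -5,"z": 0,"roll": 0},
  {"gripper": 75,"x": -0.2,"y": -5,"z": 0,"roll": 0},
])

```text
time_s: 44.05
eef_pos: [0.5382, 0.3397, 0.3351]
eef_rot: [-0.0, 0.999, 0.038, 0.001]
wrist_force: [0.9, 0.0, 0.4]
opening: 0.75
```

```bash
python3 - <<'E'
from h import *
plan(.5209,.3967,.044,4.35)
i=snap('side','s12.png')['img'];j=cv2.imread('pics/s7.png')[:,:,::-1]
cv2.imwrite('pics/c12.png',np.hstack([cv2.resize(k[175:235,230:270],(400,600),interpolation=2) for k in (j,i)])[:,:,::-1])
E
```

```text
t 44.05 g [0.5386 0.3398 0.1801] th 4.33 roll -0.02 shift [-1.36 -5.8  13.61] F [0.9 0.  0.4] op 0.75 tilt 0.12
```

View pics/c12.png

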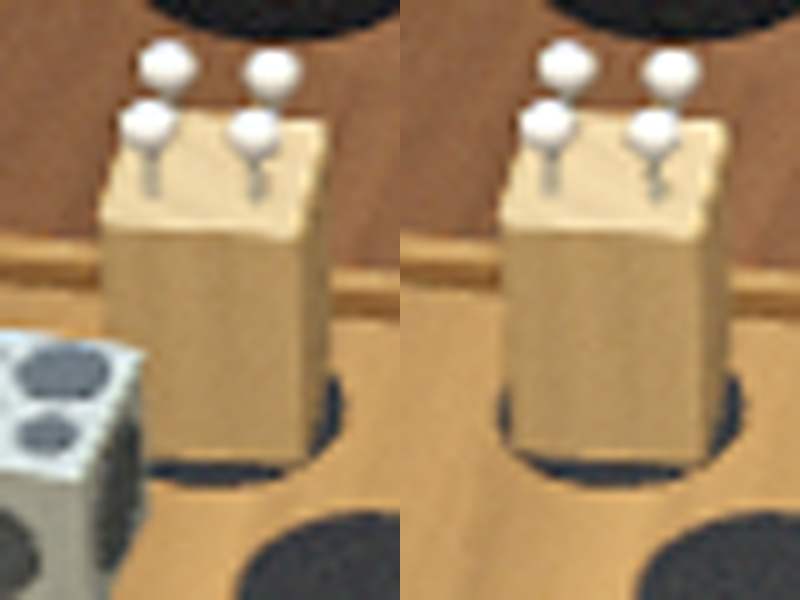

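Request:
move_arm([
  {"gripper": 75,"x": -0.7,"y": -2.9,"z": 0,"roll": 0},
  {"gripper": 75,"x": -0.7,"y": -2.9,"z": 0,"roll": 0},
  {"gripper": 75,"x": 0,"y": 0,"z": 3,"roll": 0},
  {"gripper": 75,"x": 0,"y": 0,"z": 0,"roll": 0},
  {"gripper": 75,"x": 0,"y": 0,"z": 0,"roll": 0},
])

```text
time_s: 44.72
eef_pos: [0.5206, 0.3946, 0.3047]
eef_rot: [-0.0, 0.999, 0.038, 0.001]
wrist_force: [0.5, 0.3, 0.5]
opening: 0.747
```

```bash
python3 - <<'E'
from h import *
plan(.5209,.3967,.044,4.35)
E
```

```text
t 44.73 g [0.5208 0.3947 0.1497] th 4.3 roll -0.05 shift [ 1.000e-02 -2.000e-01  1.057e+01] F [0.5 0.3 0.5] op 0.747 tilt 0.07
```

Request:
move_arm([
  {"gripper": 75,"x": 0,"y": -0.2,"z": 2,"roll": 0},
  {"gripper": 75,"x": 0,"y": 0,"z": 3,"roll": 0},
  {"gripper": 75,"x": 0,"y": 0,"z": 3,"roll": 0},
  {"gripper": 75,"x": 0,"y": 0,"z": 2.2,"roll": 0},
  {"gripper": 75,"x": 0,"y": 0,"z": 0,"roll": 0},
])

```text
time_s: 45.35
eef_pos: [0.5192, 0.3962, 0.1987]
eef_rot: [0.001, 0.999, 0.038, -0.002]
wrist_force: [-0.5, 0.7, 0.5]
opening: 0.748
```

Request:
move_arm([
  {"gripper": 75,"x": 0,"y": 0,"z": 0,"roll": 0},
  {"gripper": 75,"x": 0,"y": 0,"z": 0,"roll": 0},
])

```text
time_s: 45.6
eef_pos: [0.5207, 0.3972, 0.2028]
eef_rot: [-0.001, 0.999, 0.038, 0.001]
wrist_force: [0.2, -0.6, 0.1]
opening: 0.749
```

```bash
python3 - <<'E'
from h import *
plan(.5209,.3967,.044,4.35)
E
```

```text
t 45.6 g [0.5211 0.3974 0.0478] th 4.33 roll -0.02 shift [-0.03  0.07  0.38] F [ 0.2 -0.6  0.1] op 0.749 tilt 0.16
```

Request:
move_arm([
  {"gripper": 75,"x": 0,"y": 0,"z": 0.3,"roll": 0},
  {"gripper": 65,"x": 0,"y": 0,"z": 0,"roll": 0},
  {"gripper": 52,"x": 0,"y": 0,"z": 0,"roll": 0},
  {"gripper": 38,"x": 0,"y": 0,"z": 0,"roll": 0},
  {"gripper": 38,"x": 0,"y": 0,"z": 0,"roll": 0},
])

```text
time_s: 46.22
eef_pos: [0.5203, 0.397, 0.1987]
eef_rot: [-0.0, 0.999, 0.038, 0.0]
wrist_force: [0.2, -0.8, 3.1]
opening: 0.479
```

```bash
python3 - <<'E'
from h import *
plan(.599,.0465,.17,4.35)
E
```

```text
t 46.23 g [0.5204 0.397  0.0437] th 4.33 roll -0.02 shift [  5.19  35.54 -12.64] F [ 0.2 -0.8  3.1] op 0.479 tilt 0.05
```

Request:
move_arm([
  {"gripper": 38,"x": 0,"y": 0,"z": 0,"roll": 0},
  {"gripper": 38,"x": 0,"y": 0,"z": -2,"roll": 0},
  {"gripper": 38,"x": 0,"y": 0,"z": -3,"roll": 0},
  {"gripper": 38,"x": 0,"y": 0,"z": -4,"roll": 0},
  {"gripper": 38,"x": 0,"y": 0,"z": -4,"roll": 0},
])

```text
time_s: 46.85
eef_pos: [0.5197, 0.3967, 0.3301]
eef_rot: [0.0, 0.999, 0.038, -0.0]
wrist_force: [1.2, 1.0, -0.7]
opening: 0.473
```

Request:
move_arm([
  {"gripper": 38,"x": 0.6,"y": 4,"z": 0,"roll": 0},
  {"gripper": 38,"x": 0.6,"y": 4,"z": 0,"roll": 0},
  {"gripper": 38,"x": 0.6,"y": 4,"z": 0,"roll": 0},
  {"gripper": 38,"x": 0.6,"y": 4,"z": 0,"roll": 0},
  {"gripper": 38,"x": 0.6,"y": 4,"z": 0,"roll": 0},
])

```text
time_s: 47.48
eef_pos: [0.565, 0.1984, 0.3291]
eef_rot: [-0.0, 0.999, 0.038, 0.0]
wrist_force: [0.0, -0.4, -0.7]
opening: 0.475
```

Request:
move_arm([
  {"gripper": 38,"x": 0.6,"y": 4,"z": 0,"roll": 0},
  {"gripper": 38,"x": 0.6,"y": 4,"z": 0,"roll": 0},
  {"gripper": 38,"x": 0.6,"y": 4,"z": 0,"roll": 0},
  {"gripper": 38,"x": 0.3,"y": 2.5,"z": 0,"roll": 0},
  {"gripper": 38,"x": 0,"y": 0,"z": 0,"roll": 0},
])

```text
time_s: 48.1
eef_pos: [0.5971, 0.0549, 0.329]
eef_rot: [0.0, 0.999, 0.036, 0.0]
wrist_force: [-0.3, 0.0, -1.1]
opening: 0.479
```

```bash
python3 - <<'E'
from h import *
plan(.599,.0472,.05,4.35)
E
```

```text
t 48.1 g [0.5972 0.0549 0.174 ] th 4.17 roll -0.18 shift [ 0.11  0.78 12.4 ] F [-0.3  0.  -1.1] op 0.479 tilt 0.03
```

Request:
move_arm([
  {"gripper": 38,"x": 0.1,"y": 0.8,"z": 1,"roll": -0.2},
  {"gripper": 38,"x": 0,"y": 0,"z": 3,"roll": 0},
  {"gripper": 38,"x": 0,"y": 0,"z": 3,"roll": 0},
  {"gripper": 38,"x": 0,"y": 0,"z": 3,"roll": 0},
  {"gripper": 38,"x": 0,"y": 0,"z": 1.2,"roll": 0},
])

```text
time_s: 48.72
eef_pos: [0.5973, 0.0497, 0.2137]
eef_rot: [-0.0, 0.999, 0.04, -0.002]
wrist_force: [-0.4, -0.3, -0.4]
opening: 0.477
```

Request:
move_arm([
  {"gripper": 38,"x": 0,"y": 0,"z": 0,"roll": 0},
  {"gripper": 38,"x": 0,"y": 0,"z": 0,"roll": 0},
  {"gripper": 38,"x": 0,"y": 0,"z": 0,"roll": 0},
  {"gripper": 38,"x": 0,"y": 0,"z": 0,"roll": 0},
])

```text
time_s: 49.22
eef_pos: [0.5989, 0.0487, 0.2171]
eef_rot: [0.0, 0.999, 0.04, 0.001]
wrist_force: [0.1, 1.1, -1.2]
opening: 0.475
```

```bash
python3 - <<'E'
from h import *
plan(.599,.0468,.0497,4.35)
E
```

```text
t 49.23 g [0.5991 0.0487 0.0621] th 4.53 roll 0.18 shift [-0.03  0.19  1.24] F [ 0.1  1.1 -1.2] op 0.475 tilt 0.09
```

Request:
move_arm([
  {"gripper": 38,"x": 0,"y": 0.2,"z": 0.6,"roll": 0.2},
  {"gripper": 38,"x": 0,"y": 0,"z": 0.4,"roll": 0},
  {"gripper": 38,"x": 0,"y": 0,"z": 0,"roll": 0},
  {"gripper": 38,"x": 0,"y": 0,"z": 0,"roll": 0},
  {"gripper": 38,"x": 0,"y": 0,"z": 0,"roll": 0},
])

```text
time_s: 49.85
eef_pos: [0.5988, 0.0468, 0.2063]
eef_rot: [-0.0, 0.999, 0.038, 0.0]
wrist_force: [-0.2, -0.4, -1.3]
opening: 0.474
```

```bash
python3 - <<'E'
from h import *
plan(.599,.0468,.0497,4.35)
E
```

```text
t 49.85 g [0.5988 0.0468 0.0513] th 4.33 roll -0.02 shift [0.02 0.   0.16] F [-0.2 -0.4 -1.3] op 0.474 tilt 0.01
```

Request:
move_arm([
  {"gripper": 38,"x": 0,"y": 0,"z": 0.15,"roll": 0},
  {"gripper": 38,"x": 0,"y": 0,"z": 0,"roll": 0},
  {"gripper": 38,"x": 0,"y": 0,"z": 0,"roll": 0},
  {"gripper": 60,"x": 0,"y": 0,"z": 0,"roll": 0},
  {"gripper": 75,"x": 0,"y": 0,"z": 0,"roll": 0},
])

```text
time_s: 50.48
eef_pos: [0.5988, 0.0468, 0.2048]
eef_rot: [0.0, 0.999, 0.038, 0.0]
wrist_force: [-0.7, 0.0, 0.2]
opening: 0.747
```

Request:
move_arm([
  {"gripper": 75,"x": 0,"y": 0,"z": -2,"roll": 0},
  {"gripper": 75,"x": 0,"y": 0,"z": -3,"roll": 0},
  {"gripper": 75,"x": 0,"y": 0,"z": -4,"roll": 0},
  {"gripper": 75,"x": 0,"y": 0,"z": -4,"roll": 0},
  {"gripper": 75,"x": -2,"y": -4,"z": 0,"roll": 0},
])

```text
time_s: 51.1
eef_pos: [0.5782, 0.0837, 0.3411]
eef_rot: [0.001, 0.999, 0.036, 0.006]
wrist_force: [0.3, 0.6, -0.2]
opening: 0.751
```

Request:
move_arm([
  {"gripper": 75,"x": -2,"y": -4,"z": 0,"roll": 0},
  {"gripper": 75,"x": -2,"y": -4,"z": 0,"roll": 0},
  {"gripper": 75,"x": -2,"y": -4,"z": 0,"roll": 0},
  {"gripper": 75,"x": -2,"y": -4,"z": 0,"roll": 0},
  {"gripper": 75,"x": -2,"y": -4,"z": 0,"roll": 0},
])

```text
time_s: 51.72
eef_pos: [0.4602, 0.2782, 0.3365]
eef_rot: [-0.0, 0.999, 0.038, 0.001]
wrist_force: [-0.7, 0.6, 0.2]
opening: 0.749
```

Request:
move_arm([
  {"gripper": 75,"x": 0,"y": 0,"z": 0,"roll": 10},
  {"gripper": 75,"x": 0,"y": 0,"z": 0,"roll": 10},
  {"gripper": 75,"x": 0,"y": 0,"z": 0,"roll": 10},
  {"gripper": 75,"x": 0,"y": 0,"z": 0,"roll": 10},
  {"gripper": 75,"x": 0,"y": 0,"z": 0,"roll": 10},
])

```text
time_s: 52.35
eef_pos: [0.461, 0.2771, 0.3364]
eef_rot: [-0.001, 0.921, -0.391, 0.001]
wrist_force: [0.0, 0.8, -0.8]
opening: 0.744
```

Request:
move_arm([
  {"gripper": 75,"x": 0,"y": 0,"z": 0,"roll": 10},
  {"gripper": 75,"x": 0,"y": 0,"z": 0,"roll": 10},
  {"gripper": 75,"x": 0,"y": 0,"z": 0,"roll": 10},
  {"gripper": 75,"x": 0,"y": 0,"z": 0,"roll": 10},
  {"gripper": 75,"x": 0,"y": 0,"z": 0,"roll": 0},
])

```text
time_s: 52.98
eef_pos: [0.461, 0.2771, 0.3361]
eef_rot: [-0.001, 0.734, -0.679, 0.0]
wrist_force: [-0.7, -0.2, 0.4]
opening: 0.757
```

```bash
python3 - <<'E'
from h import *
plan(.4316,.3781,.043,-85.76)
i=snap('side','s13.png')['img'];j=cv2.imread('pics/s4.png')[:,:,::-1]
cv2.imwrite('pics/c13.png',np.hstack([cv2.resize(k[205:265,220:260],(400,600),interpolation=2) for k in (j,i)])[:,:,::-1])
E
```

```text
t 52.98 g [0.4613 0.2772 0.1811] th -85.58 roll 0.18 shift [-10.28   2.24  13.81] F [-0.7 -0.2  0.4] op 0.757 tilt 0.1
```

View pics/c13.png

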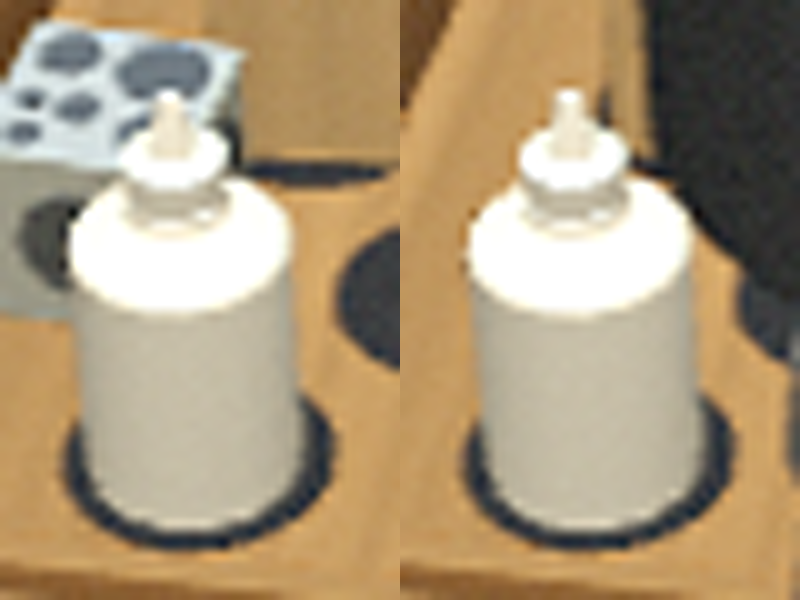

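Bottle matches its original pixels too. Now the flask.

Request:
move_arm([
  {"gripper": 75,"x": -3.4,"y": 0.75,"z": 0,"roll": 0.2},
  {"gripper": 75,"x": -3.4,"y": 0.75,"z": 0,"roll": 0},
  {"gripper": 75,"x": -3.4,"y": 0.75,"z": 3,"roll": 0},
  {"gripper": 75,"x": 0,"y": 0,"z": 0,"roll": 0},
  {"gripper": 75,"x": 0,"y": 0,"z": 0,"roll": 0},
])

```text
time_s: 53.65
eef_pos: [0.4312, 0.377, 0.3053]
eef_rot: [-0.0, 0.733, -0.68, 0.0]
wrist_force: [-0.2, -0.4, 0.6]
opening: 0.753
```

```bash
python3 - <<'E'
from h import *
plan(.4316,.3781,.043,-85.76)
E
```

```text
t 53.65 g [0.4313 0.377  0.1503] th -85.74 roll 0.02 shift [-0.11 -0.03 10.73] F [-0.2 -0.4  0.6] op 0.753 tilt 0.03
```

Request:
move_arm([
  {"gripper": 75,"x": -0.1,"y": 0,"z": 2,"roll": 0},
  {"gripper": 75,"x": 0,"y": 0,"z": 3,"roll": 0},
  {"gripper": 75,"x": 0,"y": 0,"z": 3,"roll": 0},
  {"gripper": 75,"x": 0,"y": 0,"z": 2.2,"roll": 0},
  {"gripper": 75,"x": 0,"y": 0,"z": 0,"roll": 0},
])

```text
time_s: 54.28
eef_pos: [0.4312, 0.3769, 0.2021]
eef_rot: [0.001, 0.732, -0.681, -0.0]
wrist_force: [1.3, 0.5, 0.5]
opening: 0.752
```

Request:
move_arm([
  {"gripper": 75,"x": 0,"y": 0,"z": 0,"roll": 0},
  {"gripper": 75,"x": 0,"y": 0,"z": 0,"roll": 0},
  {"gripper": 75,"x": 0,"y": 0,"z": 0,"roll": 0},
])

```text
time_s: 54.65
eef_pos: [0.4313, 0.3783, 0.2037]
eef_rot: [-0.001, 0.732, -0.681, 0.0]
wrist_force: [-0.3, -0.3, -0.1]
opening: 0.753
```

```bash
python3 - <<'E'
from h import *
plan(.4316,.3781,.043,-85.76)
E
```

```text
t 54.65 g [0.4316 0.3784 0.0487] th -85.86 roll -0.1 shift [ 0.03 -0.    0.57] F [-0.3 -0.3 -0.1] op 0.753 tilt 0.1
```

Request:
move_arm([
  {"gripper": 75,"x": 0,"y": 0,"z": 0.5,"roll": 0},
  {"gripper": 65,"x": 0,"y": 0,"z": 0,"roll": 0},
  {"gripper": 52,"x": 0,"y": 0,"z": 0,"roll": 0},
  {"gripper": 40,"x": 0,"y": 0,"z": 0,"roll": 0},
  {"gripper": 40,"x": 0,"y": 0,"z": 0,"roll": 0},
])

```text
time_s: 55.28
eef_pos: [0.4308, 0.3781, 0.1978]
eef_rot: [0.0, 0.732, -0.681, -0.0]
wrist_force: [-1.1, -1.5, 3.5]
opening: 0.511
```

```bash
python3 - <<'E'
from h import *
plan(.56,-.0112,.17,-85.6)
E
```

```text
t 55.27 g [0.4307 0.378  0.0428] th -85.86 roll -0.26 shift [ 39.8   -9.9  -12.72] F [-1.1 -1.5  3.5] op 0.511 tilt 0.03
```

Request:
move_arm([
  {"gripper": 40,"x": 0,"y": 0,"z": 0,"roll": 0},
  {"gripper": 40,"x": 0,"y": 0,"z": -2,"roll": 0},
  {"gripper": 40,"x": 0,"y": 0,"z": -3,"roll": 0},
  {"gripper": 40,"x": 0,"y": 0,"z": -4,"roll": 0},
  {"gripper": 40,"x": 0,"y": 0,"z": -4,"roll": 0},
])

```text
time_s: 55.9
eef_pos: [0.431, 0.3781, 0.3299]
eef_rot: [-0.001, 0.732, -0.681, 0.0]
wrist_force: [0.7, 0.6, -1.9]
opening: 0.509
```

Request:
move_arm([
  {"gripper": 40,"x": 4,"y": -1,"z": 0,"roll": 0},
  {"gripper": 40,"x": 4,"y": -1,"z": 0,"roll": 0},
  {"gripper": 40,"x": 4,"y": -1,"z": 0,"roll": 0},
  {"gripper": 40,"x": 4,"y": -1,"z": 0,"roll": 0},
  {"gripper": 40,"x": 4,"y": -1,"z": 0,"roll": 0},
])

```text
time_s: 56.52
eef_pos: [0.4957, 0.181, 0.329]
eef_rot: [-0.001, 0.732, -0.681, 0.001]
wrist_force: [-0.4, 0.2, -1.1]
opening: 0.505
```

Request:
move_arm([
  {"gripper": 40,"x": 4,"y": -1,"z": 0,"roll": 0},
  {"gripper": 40,"x": 4,"y": -1,"z": 0,"roll": 0},
  {"gripper": 40,"x": 4,"y": -1,"z": 0,"roll": 0},
  {"gripper": 40,"x": 4,"y": -1,"z": 0,"roll": 0},
  {"gripper": 40,"x": 3,"y": -0.8,"z": 0,"roll": 0},
])

```text
time_s: 57.15
eef_pos: [0.5573, -0.0056, 0.329]
eef_rot: [-0.001, 0.732, -0.682, 0.001]
wrist_force: [0.1, 0.4, -2.1]
opening: 0.51
```

Request:
move_arm([
  {"gripper": 40,"x": 0,"y": 0,"z": 0,"roll": 0},
  {"gripper": 40,"x": 0,"y": 0,"z": 0,"roll": 0},
])

```text
time_s: 57.4
eef_pos: [0.5566, -0.0035, 0.3282]
eef_rot: [-0.0, 0.732, -0.681, 0.0]
wrist_force: [-0.1, 0.2, -1.8]
opening: 0.513
```

```bash
python3 - <<'E'
from h import *
plan(.56,-.0112,.049,-85.57)
E
```

```text
t 57.4 g [ 0.5567 -0.0035  0.1732] th -85.89 roll -0.32 shift [ 0.8  -0.26 12.42] F [-0.1  0.2 -1.8] op 0.513 tilt 0.03
```

Request:
move_arm([
  {"gripper": 40,"x": 0.8,"y": -0.2,"z": 1,"roll": -0.3},
  {"gripper": 40,"x": 0,"y": 0,"z": 3,"roll": 0},
  {"gripper": 40,"x": 0,"y": 0,"z": 3,"roll": 0},
  {"gripper": 40,"x": 0,"y": 0,"z": 3,"roll": 0},
  {"gripper": 40,"x": 0,"y": 0,"z": 1.2,"roll": 0},
])

```text
time_s: 58.02
eef_pos: [0.5583, -0.011, 0.2133]
eef_rot: [0.001, 0.734, -0.679, -0.002]
wrist_force: [0.1, -0.2, -1.6]
opening: 0.505
```

Request:
move_arm([
  {"gripper": 40,"x": 0,"y": 0,"z": 0,"roll": 0},
  {"gripper": 40,"x": 0,"y": 0,"z": 0,"roll": 0},
  {"gripper": 40,"x": 0,"y": 0,"z": 0,"roll": 0},
  {"gripper": 40,"x": 0,"y": 0,"z": 0,"roll": 0},
])

```text
time_s: 58.52
eef_pos: [0.5597, -0.0117, 0.2166]
eef_rot: [-0.0, 0.734, -0.679, 0.001]
wrist_force: [-0.2, -0.9, -0.7]
opening: 0.51
```

```bash
python3 - <<'E'
from h import *
plan(.5591,-.0112,.0488,-85.57)
E
```

```text
t 58.52 g [ 0.5599 -0.0118  0.0616] th -85.57 roll 0.0 shift [-0.07  0.08  1.28] F [-0.2 -0.9 -0.7] op 0.51 tilt 0.09
```

Request:
move_arm([
  {"gripper": 40,"x": -0.05,"y": 0.05,"z": 0.6,"roll": 0},
  {"gripper": 40,"x": 0,"y": 0,"z": 0.4,"roll": 0},
  {"gripper": 40,"x": 0,"y": 0,"z": 0,"roll": 0},
  {"gripper": 40,"x": 0,"y": 0,"z": 0,"roll": 0},
  {"gripper": 40,"x": 0,"y": 0,"z": 0,"roll": 0},
])

```text
time_s: 59.15
eef_pos: [0.5589, -0.0112, 0.2058]
eef_rot: [-0.0, 0.734, -0.679, 0.0]
wrist_force: [0.0, 0.7, -1.6]
opening: 0.507
```

```bash
python3 - <<'E'
from h import *
plan(.5591,-.0112,.0488,-85.57)
E
```

```text
t 59.15 g [ 0.5589 -0.0112  0.0508] th -85.57 roll 0.0 shift [ 0.   -0.02  0.2 ] F [ 0.   0.7 -1.6] op 0.507 tilt 0.01
```

Request:
move_arm([
  {"gripper": 40,"x": 0,"y": 0,"z": 0.2,"roll": 0},
  {"gripper": 40,"x": 0,"y": 0,"z": 0,"roll": 0},
  {"gripper": 40,"x": 0,"y": 0,"z": 0,"roll": 0},
  {"gripper": 60,"x": 0,"y": 0,"z": 0,"roll": 0},
  {"gripper": 75,"x": 0,"y": 0,"z": 0,"roll": 0},
])

```text
time_s: 59.78
eef_pos: [0.5589, -0.0112, 0.2038]
eef_rot: [-0.0, 0.734, -0.679, 0.0]
wrist_force: [-0.6, 0.1, 0.4]
opening: 0.746
```

Request:
move_arm([
  {"gripper": 75,"x": 0,"y": 0,"z": -2,"roll": 0},
  {"gripper": 75,"x": 0,"y": 0,"z": -3,"roll": 0},
  {"gripper": 75,"x": 0,"y": 0,"z": -4,"roll": 0},
  {"gripper": 75,"x": 0,"y": 0,"z": -5,"roll": 0},
  {"gripper": 75,"x": 0,"y": 4,"z": 0,"roll": 0},
])

```text
time_s: 60.4
eef_pos: [0.5215, -0.0149, 0.349]
eef_rot: [-0.003, 0.734, -0.679, 0.005]
wrist_force: [-0.6, 0.4, 0.0]
opening: 0.748
```

Request:
move_arm([
  {"gripper": 75,"x": 0,"y": 5,"z": 0,"roll": 0},
  {"gripper": 75,"x": 0,"y": 5,"z": 0,"roll": 0},
  {"gripper": 75,"x": 0,"y": 5,"z": 0,"roll": 0},
  {"gripper": 75,"x": 0,"y": 0,"z": 0,"roll": 0},
  {"gripper": 75,"x": 0,"y": 0,"z": 0,"roll": 0},
])

```text
time_s: 61.02
eef_pos: [0.3698, -0.0261, 0.3444]
eef_rot: [-0.0, 0.734, -0.679, 0.001]
wrist_force: [0.8, 0.2, 0.1]
opening: 0.752
```

```bash
python3 - <<'E'
from h import *
plan(.4627,-.315,.17,-92.6)
t=snap('top','t14.png')['img'];s=snap('side','s14.png')['img']
t0=cv2.imread('pics/top0.png')[:,:,::-1]
a=np.hstack([cv2.resize(k[130:220,225:325],(400,360),interpolation=2) for k in (t0,t)])
b=cv2.resize(s[145:275,180:380],(369,240),interpolation=2); c=cv2.resize(t[210:270,385:445],(240,240),interpolation=2)
b2=np.zeros((240,800,3),np.uint8); b2[:,:369]=b; b2[:,380:620]=c
cv2.imwrite('pics/c14.png',np.vstack([a,b2])[:,:,::-1])
E
```

```text
t 61.02 g [ 0.3702 -0.0262  0.1894] th -85.6 roll 7.0 shift [ 28.43 -10.55   1.99] F [0.8 0.2 0.1] op 0.752 tilt 0.13
```

View pics/c14.png

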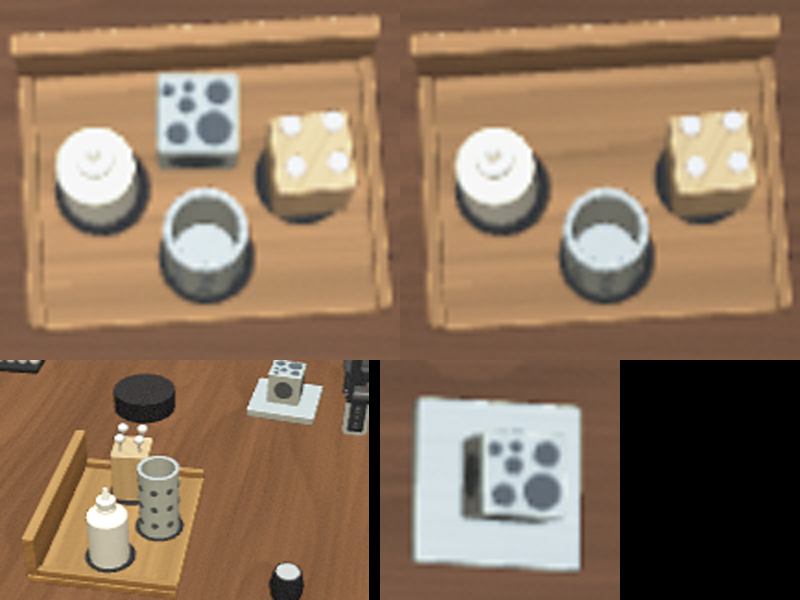

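```bash
python3 - <<'E'
from h import *
a,b=[cv2.cvtColor(cv2.imread('pics/'+n),6).astype(int) for n in('top0.png','t14.png')]
for n,(u,v) in dict(tin=(389,156),loupe=(247,261),dish=(154,146)).items(): print(n,np.abs(a-b)[v-22:v+22,u-22:u+22].mean().round(2))
print(ctrl.hand_in())
E
```

```text
tin 5.31
loupe 70.48
dish 7.15
the job is handed in; nothing more can be done
None
```

The job is handed in, finished at about 61 s of the 134 s allowed; `hand_in()` gave no verdict. I stood the flask, bottle and stand on the cork mat, set the doming block on the steel plate dimples up, and returned the three to their discs with the jaws clear of everything.

**Last checks**
- **Bottle, flask and stand:** all three are upright. Before and after pictures of each match to within about a pixel (1–2 mm).
- **Doming block:** the views disagree on how well it is centred. The top view puts it about 1.5–3 mm off the middle of the plate, and the side view suggests up to about 6 mm. I left it rather than disturb it again.
- **Black tin and brass dish:** no visible movement in the top view.
- **Loupe:** the before/after difference in the top view was large, which I put down to the arm hiding it. In the side view it stands at its original pixel, about (335, 265).

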